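Tension the bandsaw blade to its mark

TASK

Fit the loose tension key onto the square of the bench bandsaw's tension spindle, feeling for the square without forcing it, and turn it clockwise until the pointer of the sprung tension arm stands on the broad set mark; do not overtighten, or the blade snaps. Then take the key off and stand it upright on the worktop, clear of the saw, leaving the other things where they are.

Things in the scene. Friction and masses are not known exactly. Their poses are not given: they have to be found in the camera images.
- key_grip (a point): Grip point of the loose dark-steel tension key, on its axis, 50 mm above its foot. The key stands upright to the right of the saw; its grip is an upright flat paddle 46 mm long (x), 13 mm thick (y: grip across this), from 30 to 68 mm above its foot; z up.
- tension_key: The same key, about 140 g; origin at the centre of its foot. Its lower 20 mm is a 30 x 30 mm block with a square socket open below, 13.5 mm wide, 16 mm deep, sides along x and y; above it a 12 mm stem up to the paddle.
- tension_square (a point): Top centre of the spindle's 12 mm square, 54 mm above the worktop, 14 mm proud of a shoulder on which the seated key rests (key_grip then 36 mm above this point; 50 mm on the square's top). Axes are the saw's: the square itself stands at any angle. Feel for it: turn the key on it under 3 to 8 N, up to a quarter turn, till it drops (fits within 0.1 rad). The spindle gives 3 mm endways at 1 to 8 N.
- bandsaw: Bench bandsaw lying flat, fixed, 170 x 335 mm; origin on the worktop, 148 mm to the saw's left (+y) of the spindle; z up. Guards 67, motor 103 mm high, none near the spindle. The spindle has 0.06 N m friction and stays where left; it idles 0.1 to 1.7 rad, then its eccentric loads the arm, 0.1 N m at the mark, 1.1 to 2.7 rad clockwise from the start; key play 0.1 rad each way.
- pointer_tip (a point): Tip of the dark pointer at the robot-side end of the sprung tension arm, 29 mm up. The tip sweeps to the saw's left (+y), 9 to 13 mm per radian of the spindle once the eccentric bears on the arm, not before. At rest it stands 12 mm short of the mark, over a thin line.
- set_mark (a point): Middle of the broad set mark, the only thick line (4 mm) of the scale plate below the pointer, fixed to the saw; axes are the saw's, y is the way the pointer goes as the tension grows. On the mark: within 2 mm of it along y. The long thin line 5 mm past it is the limit at which the blade snaps.
- marker: Bystander to leave alone: the red and white marker pen, 138 mm; origin under its middle.
- lid_0: Bystander to leave alone: the larger shallow tin lid, 53 mm wide, 8 mm high; origin under its middle.
- brass_collet: Bystander to leave alone: the small brass collet, 15 mm wide, 26 mm high; origin under its middle.
- loupe: Bystander to leave alone: the folding loupe, 60 mm; origin under its middle.
- steel_gauge: Bystander to leave alone: the flat steel gauge, 116 mm; origin under its middle.
- lid_1: Bystander to leave alone: the smaller tin lid, 50 mm wide, 10 mm high, at the back; origin under its middle.
- drill_chuck: Bystander to leave alone: the steel drill chuck, 26 mm wide, 37 mm high; origin under its middle.

How it is judged:
By the outcome, as a careful person would: the job done as asked, in the order asked, and still so for the second after the job is handed in, with the robot touching nothing.
It also fails if it takes over 64 s, if anything falls off the work surface, if the arm or the gripper's body presses on something with over 40 N, if the wrist force passes 120 N, or if a joint passes its speed limit or range.

ROBOT

A 7-joint arm with a two-finger parallel gripper is mounted at the origin on a cart in front of the work surface, level with it; the furniture and walls round the work are solid. World frame = base frame: x ahead of the robot, y to its left, z up, the work surface at z = 0. Lengths are in m, angles in rad, forces in N, time in s.
With the tool pointing down it reaches from about 0.4 to 0.85 m from the base axis. Payload 10.4 kg.
Tool frame: the origin (TCP) lies at the very end of the fingers, on their centre line; the grasp point (between the pads) lies manip.hold_point_z behind it (manip.hold_point_z is the distance from the TCP to the grasp point, in m); z points along the fingers, x is the direction in which the jaws open and shut, and the axes are right-handed (so a half turn about z gives the same grasp; the last joint's range is limited). The gripper opens to 85 mm and grips with 20 to 120 N. Pads are 22 mm wide; open, the fingers measure 114 mm over their backs; the gripper's body (76 mm by 85 mm) begins 54 mm behind the grasp point. The pads swing forward as they close: fully open they stand 13 mm farther back than shut.
Start: joints at [1.133, 0.332, -0.065, 1.46, 0.022, 1.35, -0.088], TCP at [0.252, -0.572, 0.231] pointing down, gripper open.
Joint ranges: [-2.6, 2.6], [-0.5, 2.12], [-1.47, 1.34], [0.16, 2.42], [-1.27, 4.41], [0.06, 2.06], [-2.6, 2.6]. Speed limits (rad/s): [2.22, 2.22, 2.79, 2.79, 3.14, 3.14, 3.14].

INTERFACE

Orientations are given as a unit quaternion [x, y, z, w].
In Python, from workcell import readout, camera, camera_info, manip gives the robot as it stands.
- The arm moves only by the tool play_rows, never from a script. Its argument "rows" is a list of rows, each a list of 3 entries, a list of its own where there are three numbers: the shift along the world's x, y, z in mm, then the turn, a rotation vector about the world's x, y, z in degrees, then the finger opening in mm, from 0 to 85.4. In form: [[[tx, ty, tz], [rx, ry, rz], fingers], ...]. A call has 1 to 12 rows; each row shifts and turns the commanded pose from where the row before left it; what a row does not reach is not made up. A row lasts 1/8 s, in which the tool goes at most 62.5 mm and 10.7 degrees, less where a joint would pass 70% of its speed; a pose out of reach is approached as far as the arm can. A call with a gripper value outside its range is refused whole. The fingers move at their own pace and stop on an object; "force" is the grip in N (left out, the last holds). Time passes only in rows, so rows that do not move let the fingers close. It gives the time, the measured TCP pose, the force and the opening at its end, in the units of the state.
- readout.get_obs(): the state, without advancing time (a new reading comes with each control period).
- camera(name): name is "scene" or "top"; returns the picture (480x640x3 uint8, blue, green, red); there is no depth.
- camera_info(name): a dict with "fx", "fy", "cx", "cy" (pixels), "world_from_camera" (4x4, takes a point from camera to world coordinates). Camera axes: x right, y up, looking along -z (the intrinsics and any distortion apply to the point x, -y, -z); pixel columns grow to the right and rows downward; lengths in m; the calibration is good to about 2 mm. A picture is of the moment at which its call begins. camera_info takes no time and is no camera call.
- manip.hand_in(): hands the job in, once; it reports no verdict.
The state is a dict: "clock": time; "joint_pos": joint angles; "joint_velocities": joint speeds; "tau": joint torques, N m; "position": TCP position; "ee_rot": TCP orientation; "ft_force": force on the tool from outside, world axes, zero at the start; "torque": the same for the moment, N m; "grip_width": opening from 0.0 (shut) to 1.0 (fully open).
Only numpy, scipy, OpenCV 4.12 (cv2) and the standard library are available. Lean on these libraries where they do the work, as an engineer would, in place of code of your own. Each camera call takes 0.05 s, during which the arm holds its last target.

## Working session

There is one attempt and no reset: what is moved stays moved. The work goes in short steps, Python scripts to look and compute and a tool call to move; the robot and the scene stay as the last step left them, time stands still between calls to the robot, and variables do not carry over. Pictures are saved under pics/ and viewed, and the job is handed in when it is done.

Besides the shell and the picture viewer there is one more tool, called after ">>>" in YAML: its name, and indented under it one key for each argument. play_rows: Moves the arm, as the interface text tells. Its arguments: {"type":"object","properties":{"rows":{"type":"array"},"force":{"type":"number"}},"required":["rows"]}

```bash
ls; mkdir -p pics; python3 - <<'E'
from workcell import readout, camera, camera_info, manip
import cv2,numpy as np
for n in("scene","top"):
    cv2.imwrite(f"pics/{n}0.png",camera(n)); i=camera_info(n); print(n,{k:(np.round(v,4).tolist()) for k,v in i.items()})
o=readout.get_obs(); print({k:np.round(v,4).tolist() for k,v in o.items()}); print(manip.hold_point_z)
E
```

```text
pics
scene {'fx': 457.2041, 'fy': 457.2041, 'cx': 324.2418, 'cy': 243.7808, 'world_from_camera': [[-0.8312, 0.3541, -0.4286, 0.0773], [-0.5556, -0.5008, 0.6638, 0.6857], [0.0204, 0.7899, 0.613, 0.7345], [0.0, 0.0, 0.0, 1.0]]}
top {'fx': 605.0551, 'fy': 605.0551, 'cx': 330.0052, 'cy': 237.3094, 'world_from_camera': [[-0.0223, 0.9976, -0.0657, 0.4288], [-0.9997, -0.0225, -0.0021, -0.0097], [-0.0035, 0.0657, 0.9978, 1.4418], [0.0, 0.0, 0.0, 1.0]]}
{'clock': 0.1, 'joint_pos': [1.1334, 0.3328, -0.0647, 1.4608, 0.0216, 1.3499, -0.0885], 'joint_velocities': [0.0, -0.0005, 0.0017, -0.0038, -0.0011, 0.0007, 0.001], 'tau': [0.0014, -62.6745, 0.0493, -39.2432, 0.0164, 0.0069, 0.0], 'position': [0.2518, -0.5717, 0.2306], 'ee_rot': [0.8376, -0.5463, -0.0006, -0.0003], 'ft_force': [0.353, -0.3343, 0.7879], 'torque': [-0.0062, 0.017, 0.0147], 'grip_width': 1.0007}
0.0187
```

View pics/scene0.png

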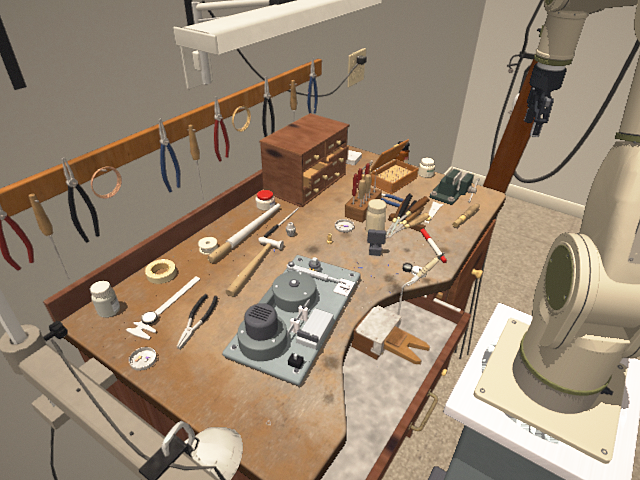

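View pics/top0.png

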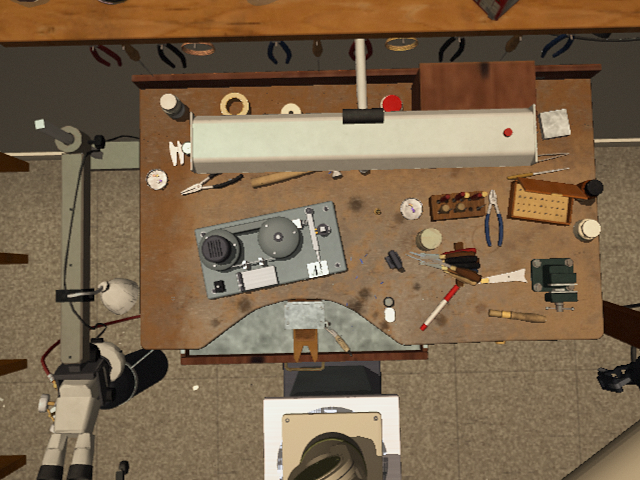

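The saw lies at about (270,248) in the top view. The key is the dark piece at top (394,261) and scene (376,240), and the lamp hangs over the back of the bench. Next I'll enlarge these.

```bash
python3 - <<'E'
import cv2
t=cv2.imread("pics/top0.png");s=cv2.imread("pics/scene0.png")
cv2.imwrite("pics/t1.png",cv2.resize(t[190:310,270:420],None,fx=5,fy=5,interpolation=cv2.INTER_CUBIC))
cv2.imwrite("pics/s1.png",cv2.resize(s[215:325,270:430],None,fx=5,fy=5,interpolation=cv2.INTER_CUBIC))
E
```

```text
(no output)
```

View pics/t1.png

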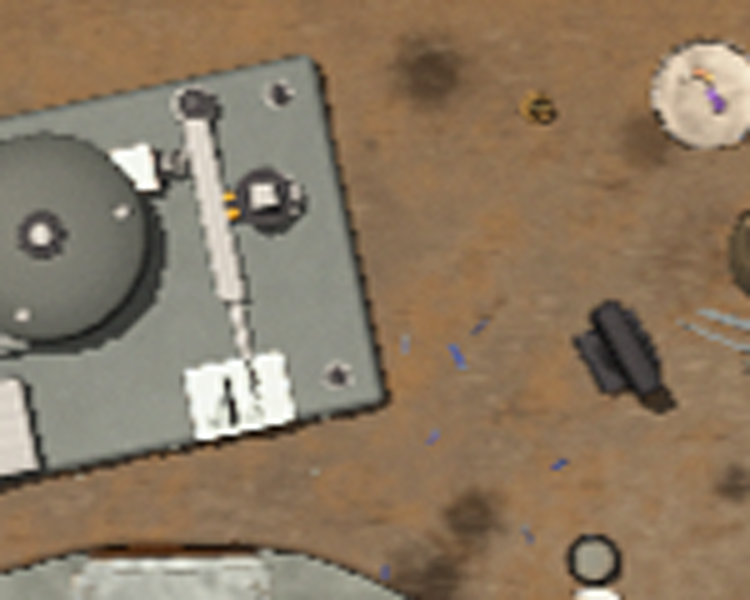

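View pics/s1.png

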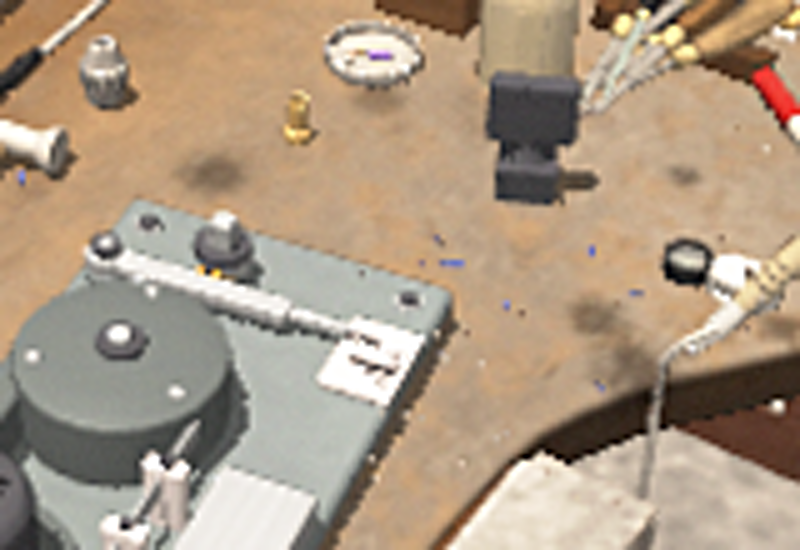

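```bash
cat > h.py <<'E'
import cv2,numpy as np
from workcell import readout, camera, camera_info, manip
def ray(n,p):
    i=camera_info(n);W=np.array(i["world_from_camera"])
    d=np.array([(p[0]-i["cx"])/i["fx"],-(p[1]-i["cy"])/i["fy"],-1.])
    return W[:3,3],W[:3,:3]@d
def plane(n,p,z):
    o,d=ray(n,p);return o+d*(z-o[2])/d[2]
def tri(pt,ps):
    o1,d1=ray("top",pt);o2,d2=ray("scene",ps)
    s=np.linalg.lstsq(np.c_[d1,-d2],o2-o1,rcond=None)[0]
    a,b=o1+s[0]*d1,o2+s[1]*d2
    return (a+b)/2,np.linalg.norm(a-b)
def proj(n,P):
    i=camera_info(n);W=np.array(i["world_from_camera"])
    c=W[:3,:3].T@(np.array(P)-W[:3,3]);return np.array([i["cx"]-i["fx"]*c[0]/c[2],i["cy"]+i["fy"]*c[1]/c[2]])
T=lambda X,Y:((X+.5)/5-.5+270,(Y+.5)/5-.5+190)
S=lambda X,Y:((X+.5)/5-.5+270,(Y+.5)/5-.5+215)
E
python3 - <<'E'
from h import *
np.set_printoptions(precision=4,suppress=True)
t=cv2.imread("pics/top0.png");s=cv2.imread("pics/scene0.png")
print("square",tri(T(264,194),S(224,218)),plane("top",T(264,194),.054),plane("scene",S(224,218),.054))
# plate corners front right, back right, plus front line
for z in (0.01,.02,.03): print(z,plane("top",T(384,400),z)[:2],plane("top",T(312,58),z)[:2],plane("scene",S(452,296),z)[:2],plane("scene",S(138,200),z)[:2])
print("arm/pointer tip",plane("top",T(254,395),.029),"white square NE", )
# key masks
for n,im,(x0,y0,x1,y1) in (("top",t,(375,240,410,278)),("scene",s,(360,225,392,258))):
    r=im[y0:y1,x0:x1].astype(int);m=((r.max(2)<85)&(r.max(2)-r.min(2)<25)).astype(np.uint8)*255
    c=max(cv2.findContours(m,cv2.RETR_EXTERNAL,cv2.CHAIN_APPROX_NONE)[0],key=cv2.contourArea)+np.array([x0,y0])
    print(n,cv2.minAreaRect(c),cv2.boundingRect(c))
    cv2.imwrite(f"pics/k_{n}.png",cv2.resize(np.hstack([r.astype(np.uint8),cv2.cvtColor(m,8)]),None,fx=10,fy=10,interpolation=cv2.INTER_NEAREST))
# lines of white arm plate
E
```

```text
square (array([0.5405, 0.0099, 0.056 ]), np.float64(0.0010835465894630364)) [0.5412 0.0102 0.054 ] [0.5414 0.0076 0.054 ]
0.01 [ 0.4458 -0.0438] [ 0.6092 -0.0134] [ 0.4491 -0.0509] [ 0.6147 -0.023 ]
0.02 [ 0.4457 -0.0436] [ 0.6079 -0.0134] [ 0.444  -0.0408] [ 0.6072 -0.0132]
0.03 [ 0.4456 -0.0433] [ 0.6066 -0.0134] [ 0.4388 -0.0306] [ 0.5998 -0.0034]
arm/pointer tip [0.4493 0.0172 0.029 ] white square NE
top ((394.35296630859375, 262.0882568359375), (24.181299209594727, 13.205390930175781), 59.03623962402344) (385, 250, 20, 22)
scene ((375.9010314941406, 239.4901123046875), (17.81116485595703, 14.726551055908203), 5.710593223571777) (367, 232, 19, 16)
```

View pics/k_top.png

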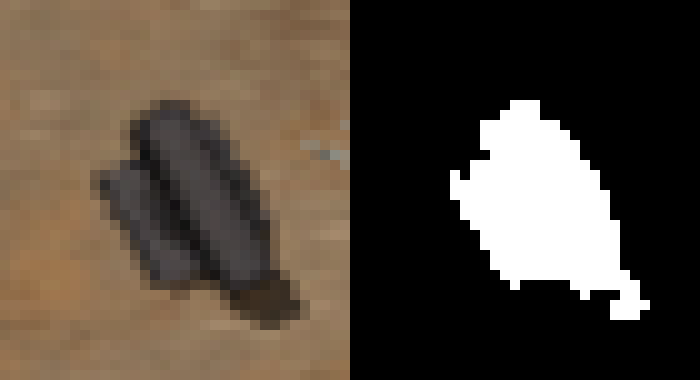

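View pics/k_scene.png

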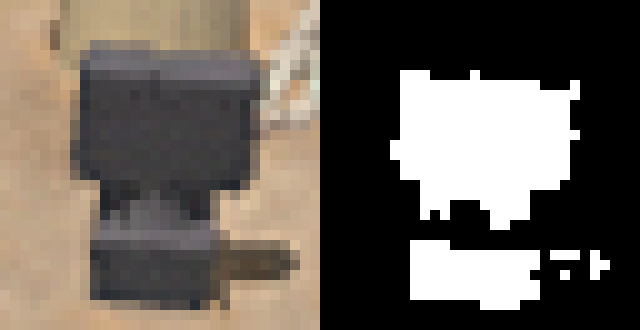

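```bash
python3 - <<'E'
from h import *
np.set_printoptions(precision=4,suppress=True)
a=lambda v:np.degrees(np.arctan2(v[1],v[0]))
f=lambda n,p,z:plane(n,p,z)
A,B=f("top",(375+16.3,240+10.3),.068),f("top",(375+24.5,240+28),.068)
print("top paddle",(A+B)/2,np.linalg.norm(A-B),a(A-B))
# scene top face corners: front-left(8,7.5) front-right(25,8.3) back-left(9,4) back-right(26,5.8)
P=[f("scene",(360+x,225+y),.068) for x,y in((8,7.3),(25,8.5),(9,3.8),(26,5.5))]
print("scene",np.mean(P,0),np.linalg.norm(P[0]-P[1]),a(P[1]-P[0]),a(P[3]-P[2]),np.linalg.norm(P[0]-P[2]))
# block: top view left edge at z=.02; scene bottom edge z=0
A,B=f("top",(375+9.5,240+17.3),.02),f("top",(375+15.3,240+28.6),.02);print("blk L",A,B,a(A-B),np.linalg.norm(A-B))
A,B=f("scene",(360+9,225+30),0),f("scene",(360+20.5,225+30.7),0);print("blk scene bottom",A,B,a(B-A),np.linalg.norm(A-B))
A,B=f("scene",(360+9,225+24.8),.02),f("scene",(360+21.5,225+25),.02);print("blk scene topfront",A,B,a(B-A),np.linalg.norm(A-B))
E
```

```text
top paddle [ 0.4663 -0.1541  0.068 ] 0.044139435001297946 23.23729047678562
scene [ 0.4648 -0.1535  0.068 ] 0.04177240318492363 -151.49454052347636 -154.4243016370485 0.015235280596377852
blk L [ 0.4725 -0.1337  0.02  ] [ 0.4457 -0.1466  0.02  ] 25.613397185100904 0.02972879581397562
blk scene bottom [ 0.4718 -0.1368  0.    ] [ 0.4464 -0.1513  0.    ] -150.33874294946042 0.02923192622010166
blk scene topfront [ 0.4712 -0.1325  0.02  ] [ 0.445 -0.15   0.02 ] -146.243375778056 0.03149434537127909
```

```bash
python3 - <<'E'
from h import *
np.set_printoptions(precision=4,suppress=True)
for a,b in((T(685,322),S(583,102)),(T(700,312),S(590,108)),((191,172),(215,50)),((191,117),(178,38))):
    P,e=tri(a,b);c,s=np.cos(np.radians(26)),np.sin(np.radians(26));d=P[:2]-[.4655,-.1538]
    print(P,e,"keyframe",d@[c,s],d@[-s,c])
t=cv2.imread("pics/top0.png")
cv2.imwrite("pics/t2.png",cv2.resize(t[215:265,300:350],None,fx=12,fy=12,interpolation=cv2.INTER_NEAREST))
cv2.imwrite("pics/t3.png",cv2.resize(t[230:290,370:450],None,fx=10,fy=10,interpolation=cv2.INTER_CUBIC))
print(readout.get_obs()["clock"])
E
```

```text
[ 0.4675 -0.1889  0.0352] 0.02420548817806227 keyframe -0.01357050178544809 -0.032452776013721686
[ 0.4701 -0.1983  0.0249] 0.029326291938149448 keyframe -0.015432152992157326 -0.042027363068142996
[0.5895 0.1968 0.5483] 0.0012758102426212823 keyframe 0.26511727652428874 0.2607795071952286
[0.6705 0.1941 0.5523] 0.004401426267956497 keyframe 0.3367960468370068 0.2228043109064513
0.1
```

View pics/t2.png

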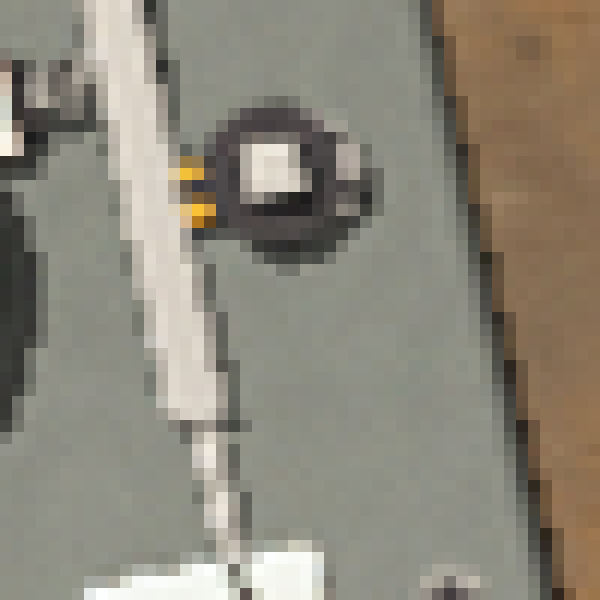

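View pics/t3.png

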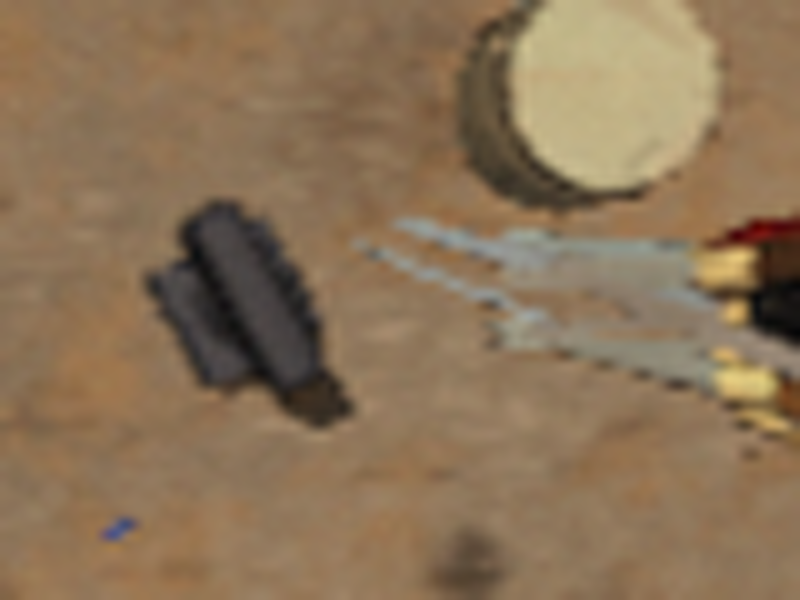

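The key and the square are located: square near (0.541, 0.009), lamp underside about 0.55 m. The chisel tips lie flat beside the key, so I'll use a partly open approach. First, refine the square.

```bash
python3 - <<'E'
from h import *
np.set_printoptions(precision=4,suppress=True)
t=cv2.imread("pics/top0.png");s=cv2.imread("pics/scene0.png")
cv2.imwrite("pics/s2.png",cv2.resize(s[250:300,295:360],None,fx=12,fy=12,interpolation=cv2.INTER_NEAREST))
for n,im,(x0,y0,x1,y1) in (("top",t,(318,224,328,234)),("scene",s,(309,254,321,264))):
    g=im[y0:y1,x0:x1].max(2).astype(int); print(n);print(g)
E
```

```text
top
[[143 123  90  76  74  75  83 119 148 151]
 [116  81  73  72  69  73  76  76 110 160]
 [ 83  78 102 119 113 121 111  86  76  67]
 [ 75  91 179 234 236 237 174  53  76  78]
 [ 80  71 179 230 218 222 173  69  72  71]
 [ 79  62 180 234 223 227 206 117  50  72]
 [ 78  67 168 224 219 223 215 139  51  76]
 [ 76  75 133 155 108  63  38  30  54  76]
 [ 72  77  69  50  39  37  37  38  60  79]
 [ 60  78  78  79  76  82  82  81  73  63]]
scene
[[187 178 172 173 183 190 191 186 187 190 194 192]
 [190 188 184 186 193 204 201 199 198 195 192 194]
 [200 198 199 196 195 196 198 201 202 198 198 195]
 [204 202 200 207 227 232 229 207 196 200 200 195]
 [184 177 181 205 246 246 252 249 200 207 201 195]
 [188 185 189 224 253 254 250 183 147 191 204 204]
 [187 153 143 157 193 228 233 128 102 147 182 205]
 [137 117 131 123 143 145 149 102  98 116 151 180]
 [117 113 146 149 149 147 135  97  95  82 122 163]
 [105 116 145 159 151 157 148  95  81  98 115 154]]
```

View pics/s2.png

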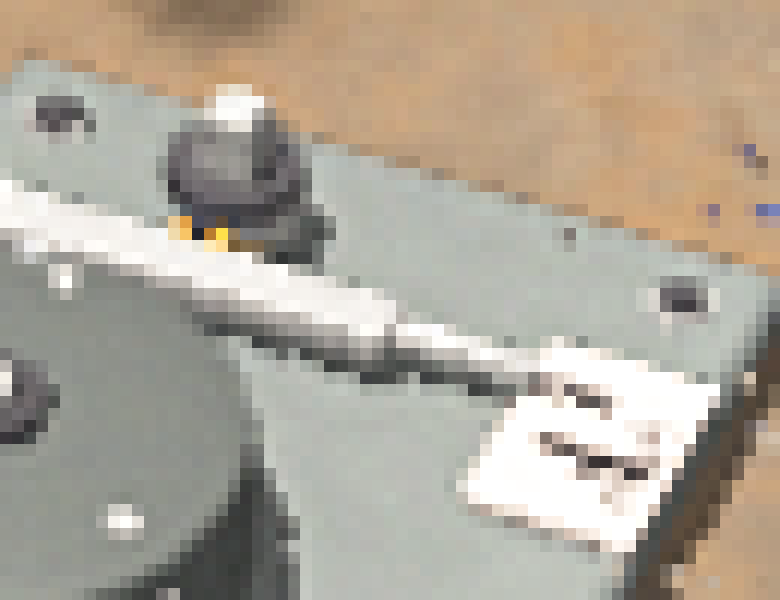

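>>> play_rows:
  rows:
    - [[18,35,0],[0,0,0],44]
    - [[18,35,0],[0,0,0],44]
    - [[18,35,0],[0,0,0],44]
    - [[18,35,0],[0,0,0],44]
    - [[18,35,0],[0,0,0],44]
    - [[18,35,0],[0,0,0],44]
    - [[18,35,0],[0,0,0],44]
    - [[18,35,0],[0,0,0],44]
    - [[18,35,0],[0,0,0],44]
    - [[18,35,0],[0,0,0],44]
    - [[18,35,0],[0,0,0],44]
    - [[0,0,0],[0,0,0],44]

```text
clock: 1.6
position: [0.451, -0.184, 0.2312]
ee_rot: [0.839, -0.544, -0.0, -0.0]
ft_force: [-0.4, -0.7, 0.5]
grip_width: 0.511
```

```bash
cat >> h.py <<'E'
def st():
    o=readout.get_obs();q=o["ee_rot"]
    from scipy.spatial.transform import Rotation as R
    M=R.from_quat(q).as_matrix()
    print("t",round(float(o["clock"]),2),"pos",np.round(np.array(o["position"])*1000,1),"yaw",np.round(np.degrees(np.arctan2(M[1,0],M[0,0])),2),"zdir",np.round(M[:,2],3),"F",np.round(o["ft_force"],2),"M",np.round(o["torque"],3),"grip",round(float(o["grip_width"])*85.4,1),"q",np.round(o["joint_pos"],3))
E
python3 -c "
from h import *;st()"
```

```text
t 1.6 pos [ 451.  -184.   231.2] yaw -65.93 zdir [ 0.     0.001 -1.   ] F [-0.37 -0.71  0.47] M [-0.056  0.024 -0.007] grip 43.6 q [ 0.694  0.051 -0.41   1.795  0.02   1.299 -0.872]
```

>>> play_rows:
  rows:
    - [[14.5,30.2,0],[0,0,2],44]
    - [[0,0,-40],[0,0,0],44]
    - [[0,0,-40],[0,0,0],44]
    - [[0,0,-40],[0,0,0],44]
    - [[0,0,-20],[0,0,0],44]
    - [[0,0,0],[0,0,0],44]

```text
clock: 2.35
position: [0.4629, -0.1573, 0.0899]
ee_rot: [0.847, -0.532, -0.002, 0.0]
ft_force: [0.2, 0.3, 0.4]
grip_width: 0.512
```

```bash
python3 -c "
from h import *;st()
s=camera('scene');cv2.imwrite('pics/s3.png',cv2.resize(s[160:270,310:460],None,fx=5,fy=5,interpolation=cv2.INTER_CUBIC))"
```

```text
t 2.35 pos [ 462.9 -157.3   89.9] yaw -64.29 zdir [-0.003  0.001 -1.   ] F [0.22 0.27 0.42] M [ 0.005 -0.036  0.043] grip 43.8 q [ 0.638  0.204 -0.439  1.954  0.101  1.009 -0.969]
```

View pics/s3.png

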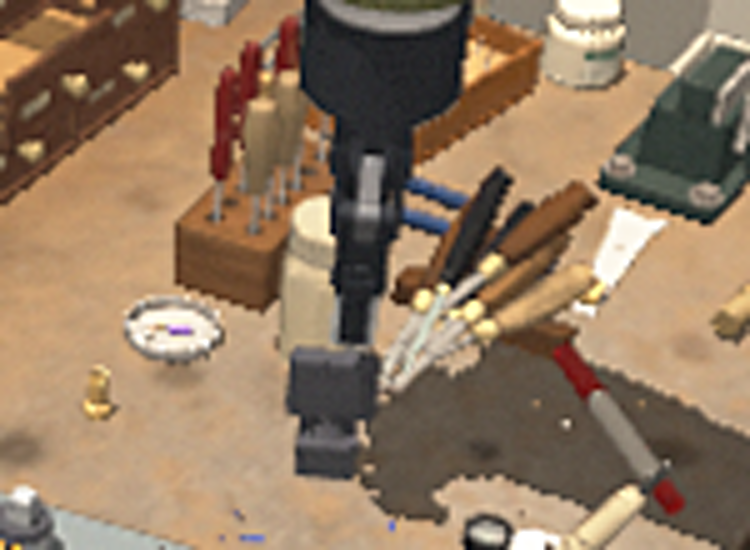

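>>> play_rows:
  rows:
    - [[0,0,0],[0,0,0],44]
    - [[0,0,-15],[0,0,0],44]
    - [[0,0,-15],[0,0,0],44]
    - [[0,0,-15],[0,0,0],44]
    - [[0,0,-11],[0,0,0],44]
    - [[0,0,0],[0,0,0],44]
    - [[0,0,0],[0,0,0],44]

```text
clock: 3.28
position: [0.4647, -0.1569, 0.0356]
ee_rot: [0.847, -0.532, 0.0, -0.0]
ft_force: [0.0, 0.2, -0.1]
grip_width: 0.516
```

```bash
python3 -c "
from h import *;st()
s=camera('scene');cv2.imwrite('pics/s4.png',cv2.resize(s[160:270,310:460],None,fx=5,fy=5,interpolation=cv2.INTER_CUBIC))"
```

```text
t 3.27 pos [ 464.7 -156.9   35.6] yaw -64.23 zdir [ 0. -0. -1.] F [ 0.01  0.19 -0.15] M [0.023 0.007 0.008] grip 44.1 q [ 0.62   0.285 -0.428  1.994  0.151  0.893 -1.009]
```

View pics/s4.png

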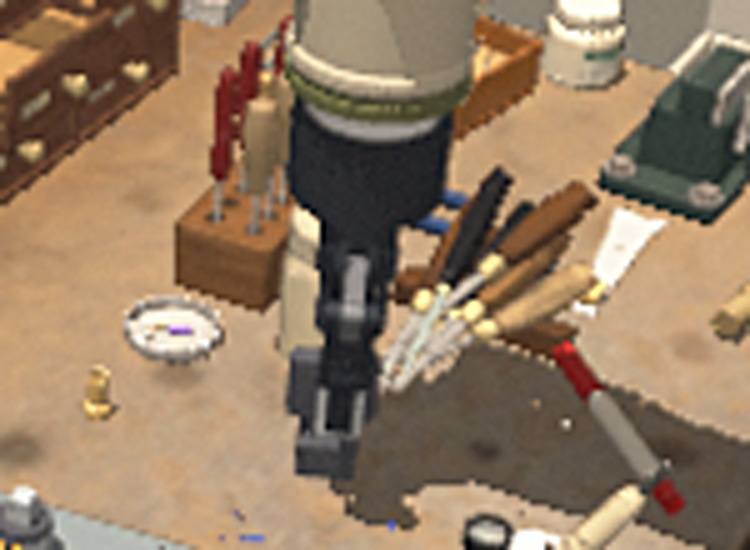

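>>> play_rows:
  rows:
    - [[1,3,-2],[0,0,0],44]
    - [[0,0,0],[0,0,0],44]
    - [[0,0,0],[0,0,0],30]
    - [[0,0,0],[0,0,0],20]
    - [[0,0,0],[0,0,0],8]
    - [[0,0,0],[0,0,0],4]
    - [[0,0,0],[0,0,0],4]
    - [[0,0,0],[0,0,0],4]
  force: 50

```text
clock: 4.32
position: [0.4653, -0.1538, 0.0333]
ee_rot: [0.847, -0.532, -0.0, 0.0]
ft_force: [0.2, 0.2, -2.3]
grip_width: 0.143
```

```bash
python3 -c "
from h import *;st()
s=camera('scene');cv2.imwrite('pics/s5.png',cv2.resize(s[160:270,310:460],None,fx=5,fy=5,interpolation=cv2.INTER_CUBIC))"
```

```text
t 4.33 pos [ 465.3 -153.8   33.3] yaw -64.23 zdir [-0. -0. -1.] F [ 0.16  0.19 -2.26] M [ 0.054  0.013 -0.002] grip 12.2 q [ 0.614  0.289 -0.429  1.995  0.153  0.888 -1.018]
```

View pics/s5.png

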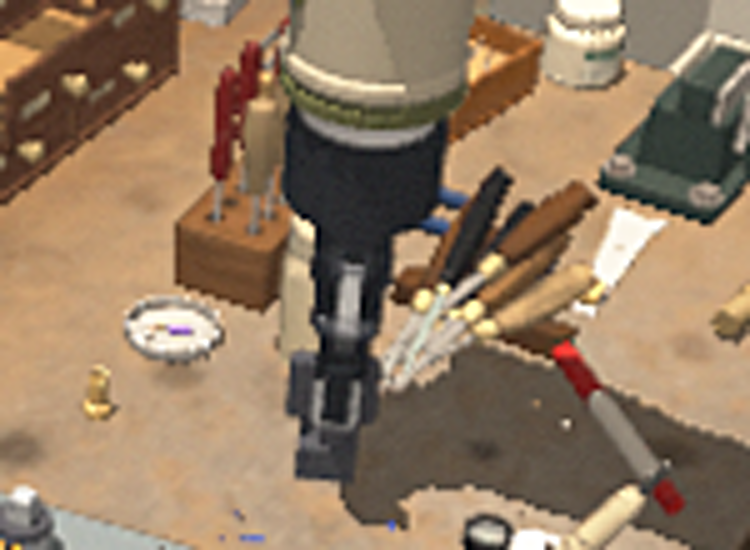

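>>> play_rows:
  rows:
    - [[0,0,20],[0,0,0],4]
    - [[0,0,30],[0,0,0],4]
    - [[0,0,30],[0,0,10],4]
    - [[0,0,20],[0,0,10],4]
    - [[9,20,0],[0,0,10],4]
    - [[9,20,0],[0,0,10],4]
    - [[9,20,0],[0,0,10],4]
    - [[9,20,0],[0,0,10],4]
    - [[9,20,0],[0,0,10],4]
    - [[9,20,0],[0,0,10],4]
    - [[9,20,0],[0,0,10],4]
    - [[0,0,0],[0,0,10],4]

```text
clock: 5.88
position: [0.5288, -0.0117, 0.1334]
ee_rot: [0.95, 0.311, 0.0, -0.0]
ft_force: [0.2, -0.6, -0.9]
grip_width: 0.148
```

>>> play_rows:
  rows:
    - [[9,15,0],[0,0,10],4]
    - [[0,0,0],[0,0,10],4]
    - [[0,0,0],[0,0,10],4]
    - [[0,0,0],[0,0,10],4]
    - [[0,0,0],[0,0,10],4]
    - [[0,0,0],[0,0,10],4]
    - [[0,0,0],[0,0,10],4]
    - [[0,0,0],[0,0,10],4]
    - [[0,0,0],[0,0,0],4]
    - [[0,0,0],[0,0,0],4]

```text
clock: 7.12
position: [0.5374, 0.0011, 0.1333]
ee_rot: [0.533, 0.846, -0.0, -0.0]
ft_force: [-0.3, 0.7, -1.1]
grip_width: 0.141
```

```bash
python3 -c "
from h import *;st()
s=camera('scene');cv2.imwrite('pics/s6.png',cv2.resize(s[170:320,250:430],None,fx=4,fy=4,interpolation=cv2.INTER_CUBIC))
s=camera('top');cv2.imwrite('pics/t6.png',cv2.resize(s[150:330,220:420],None,fx=3,fy=3,interpolation=cv2.INTER_CUBIC))"
```

```text
t 7.12 pos [537.4   1.1 133.3] yaw 115.53 zdir [-0.  0. -1.] F [-0.33  0.66 -1.11] M [-0.002  0.004 -0.061] grip 12.1 q [ 0.724  0.37  -0.958  1.776  0.328  1.166  1.683]
```

View pics/s6.png

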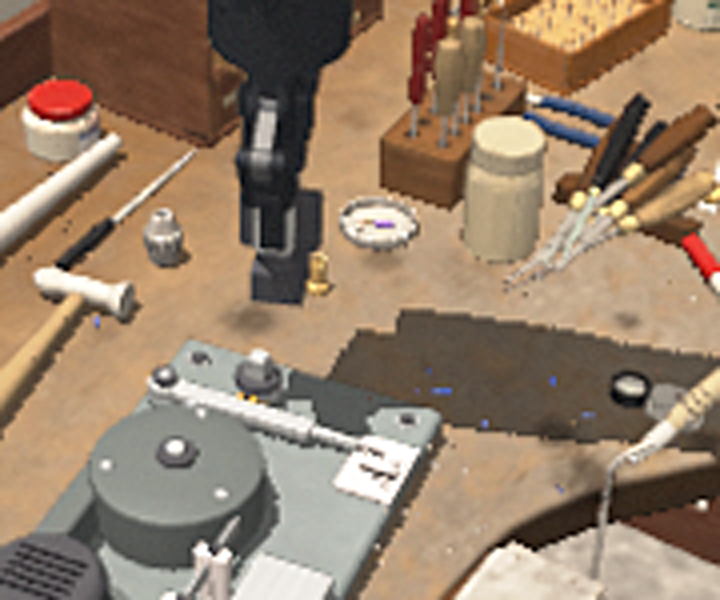

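View pics/t6.png

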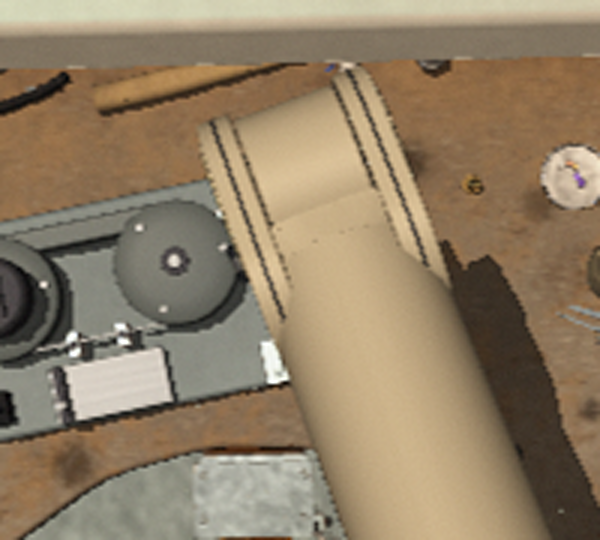

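```bash
python3 - <<'E'
from h import *
np.set_printoptions(precision=1,suppress=True)
s=camera('scene')
cv2.imwrite('pics/s7.png',cv2.resize(s[205:265,295:345],None,fx=12,fy=12,interpolation=cv2.INTER_NEAREST))
c=np.array([.5374,.0011]);a=np.radians(205.6);R=np.array([[np.cos(a),-np.sin(a)],[np.sin(a),np.cos(a)]])
def show(name,z,hx,hy):
    for u,v in((1,1),(1,-1),(-1,-1),(-1,1)):
        p=proj("scene",[*(c+R@[u*hx,v*hy]),z]); print(name,z,u,v,(p-[295,205]+.5)*12)
show("block",.100,.015,.015);show("block",.120,.015,.015);show("pad",.168,.023,.0065)
print(readout.get_obs()["clock"])
E
```

```text
block 0.1 1 1 [367.  408.2]
block 0.1 1 -1 [344.5 503.6]
block 0.1 -1 -1 [186.4 487.1]
block 0.1 -1 1 [212.4 392.3]
block 0.12 1 1 [369.2 324. ]
block 0.12 1 -1 [346.5 418.6]
block 0.12 -1 -1 [186.5 402.2]
block 0.12 -1 1 [212.8 308.2]
pad 0.168 1 1 [411.8 143.6]
pad 0.168 1 -1 [402.2 183.7]
pad 0.168 -1 -1 [151.2 159. ]
pad 0.168 -1 1 [163.3 119.3]
7.275
```

View pics/s7.png

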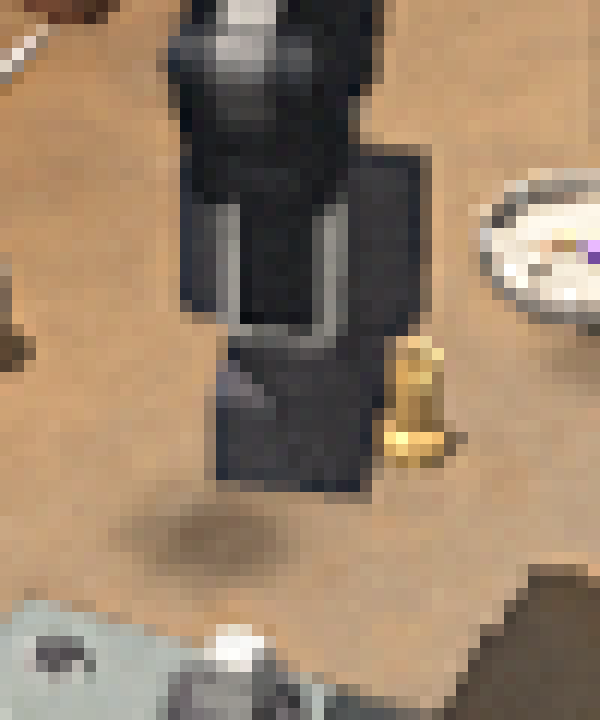

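```bash
python3 - <<'E'
from h import *
np.set_printoptions(precision=4,suppress=True)
c=[.5374,.0011,.1]
p=proj("scene",c)+np.array([29,-6.5])/12
K=plane("scene",p,.1);Q=plane("scene",(314.4,258.4),.054)
print(K,Q,"TCP target",np.array(c)+Q-K)
E
```

```text
[ 0.534  -0.0038  0.1   ] [0.541  0.0082 0.054 ] TCP target [0.5443 0.0131 0.054 ]
```

>>> play_rows:
  rows:
    - [[6.6,11.1,0],[0,0,0],4]
    - [[0,0,-16],[0,0,0],4]
    - [[0,0,-16],[0,0,0],4]
    - [[0,0,-5],[0,0,0],4]
    - [[0,0,0],[0,0,0],4]
    - [[0,0,0],[0,0,0],4]

```text
clock: 8.02
position: [0.5443, 0.0122, 0.0967]
ee_rot: [0.532, 0.847, 0.0, 0.0]
ft_force: [0.3, -0.1, -1.8]
grip_width: 0.141
```

```bash
python3 - <<'E'
from h import *
np.set_printoptions(precision=1,suppress=True)
st()
s=camera('scene')
cv2.imwrite('pics/s8.png',cv2.resize(s[230:280,290:340],None,fx=12,fy=12,interpolation=cv2.INTER_NEAREST))
o=readout.get_obs();c=np.array(o["position"][:2]);z=o["position"][2]-.0333
a=np.radians(205.6);R=np.array([[np.cos(a),-np.sin(a)],[np.sin(a),np.cos(a)]])
print("foot z",z)
for u,v in((1,1),(1,-1),(-1,-1),(-1,1)):
    p=proj("scene",[*(c+R@[u*.015,v*.015]),z]); print(u,v,(p-[290,230]+.5)*12)
E
```

```text
t 8.03 pos [544.3  12.2  96.7] yaw 115.76 zdir [ 0.  0. -1.] F [ 0.3 -0.1 -1.8] M [-0.  0.  0.] grip 12.1 q [ 0.7  0.4 -0.9  1.8  0.4  1.1  1.6]
foot z 0.06346022381981967
1 1 [361.7 273.6]
1 -1 [338.1 371.1]
-1 -1 [182.9 354.3]
-1 1 [209.9 257.5]
```

View pics/s8.png

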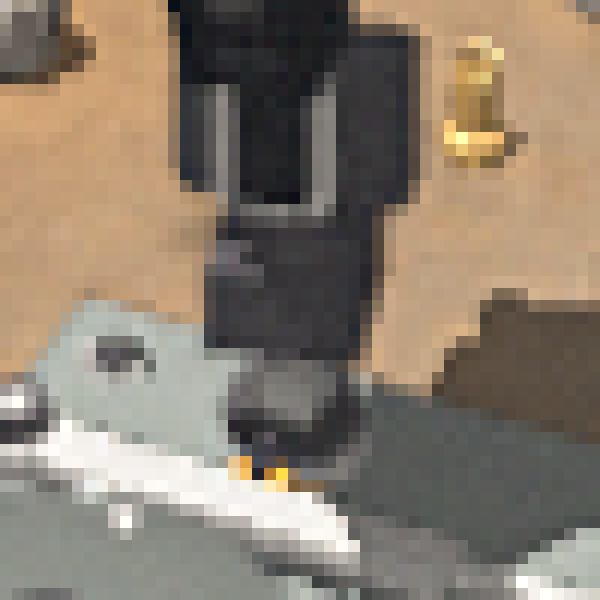

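```bash
python3 - <<'E'
from h import *
np.set_printoptions(precision=4,suppress=True)
f=lambda X,Y:(X/12-.5+290,Y/12-.5+230)
K=plane("scene",f(297.2,305.5),.0634);Q=plane("scene",(314.4,258.4),.054)
print(K,Q,Q-K)
E
```

```text
[0.542  0.0075 0.0634] [0.541  0.0082 0.054 ] [-0.001   0.0007 -0.0094]
```

>>> play_rows:
  rows:
    - [[-1,0.5,-4],[0,0,0],4]
    - [[0,0,-3],[0,0,0],4]
    - [[0,0,-1.5],[0,0,0],4]
    - [[0,0,0],[0,0,0],4]
    - [[0,0,0],[0,0,0],4]

```text
clock: 8.7
position: [0.5431, 0.0128, 0.0879]
ee_rot: [0.532, 0.847, 0.0, 0.0]
ft_force: [0.9, 0.9, -2.1]
grip_width: 0.143
```

>>> play_rows:
  rows:
    - [[0,0,-1],[0,0,0],4]
    - [[0,0,0],[0,0,0],4]

```text
clock: 8.95
position: [0.5431, 0.0128, 0.0869]
ee_rot: [0.532, 0.847, 0.0, 0.0]
ft_force: [-0.7, -0.3, -0.4]
grip_width: 0.144
```

```bash
python3 -c "
from h import *;st()"
```

```text
t 8.95 pos [543.1  12.8  86.9] yaw 115.77 zdir [ 0.  0. -1.] F [-0.66 -0.32 -0.38] M [-0.002 -0.094  0.039] grip 12.3 q [ 0.663  0.442 -0.924  1.805  0.395  1.092  1.619]
```

>>> play_rows:
  rows:
    - [[0,0,-1],[0,0,0],4]
    - [[0,0,0],[0,0,0],4]

```text
clock: 9.2
position: [0.5432, 0.0128, 0.086]
ee_rot: [0.532, 0.847, 0.0, 0.0]
ft_force: [-0.5, 0.3, 1.1]
grip_width: 0.143
```

>>> play_rows:
  rows:
    - [[0,0,-0.5],[0,0,0],4]
    - [[0,0,0],[0,0,0],4]

```text
clock: 9.45
position: [0.5431, 0.0128, 0.0855]
ee_rot: [0.532, 0.847, 0.0, 0.0]
ft_force: [-0.0, 0.1, 0.8]
grip_width: 0.144
```

>>> play_rows:
  rows:
    - [[0,0,-0.5],[0,0,0],4]
    - [[0,0,0],[0,0,-2],4]
    - [[0,0,0],[0,0,-2],4]
    - [[0,0,0],[0,0,0],4]

```text
clock: 9.95
position: [0.5432, 0.0129, 0.085]
ee_rot: [0.561, 0.828, 0.0, 0.0]
ft_force: [1.7, -0.6, 2.1]
grip_width: 0.147
```

>>> play_rows:
  rows:
    - [[0,0,0],[0,0,-2],4]
    - [[0,0,0],[0,0,-2],4]
    - [[0,0,0],[0,0,0],4]

```text
clock: 10.32
position: [0.5431, 0.0128, 0.0849]
ee_rot: [0.59, 0.808, 0.0, 0.0]
ft_force: [1.6, 0.3, 3.3]
grip_width: 0.149
```

>>> play_rows:
  rows:
    - [[0,0,0],[0,0,-2],4]
    - [[0,0,0],[0,0,-2],4]
    - [[0,0,0],[0,0,0],4]

```text
clock: 10.7
position: [0.543, 0.0122, 0.0847]
ee_rot: [0.618, 0.786, -0.0, 0.0]
ft_force: [1.9, -1.7, -0.7]
grip_width: 0.143
```

>>> play_rows:
  rows:
    - [[0,0,0],[0,0,-2],4]
    - [[0,0,0],[0,0,-2],4]
    - [[0,0,0],[0,0,0],4]

```text
clock: 11.08
position: [0.543, 0.0125, 0.0848]
ee_rot: [0.645, 0.764, -0.0, 0.0]
ft_force: [3.5, -2.6, -1.1]
grip_width: 0.145
```

>>> play_rows:
  rows:
    - [[0.5,-0.4,-1.5],[0,0,0],4]
    - [[0,0,-1.5],[0,0,0],4]
    - [[0,0,0],[0,0,0],4]

```text
clock: 11.45
position: [0.5436, 0.0123, 0.0819]
ee_rot: [0.644, 0.765, 0.0, 0.0]
ft_force: [0.9, -2.9, 3.8]
grip_width: 0.143
```

```bash
python3 -c "
from h import *;st()"
```

```text
t 11.45 pos [543.6  12.3  81.9] yaw 99.77 zdir [ 0. -0. -1.] F [ 0.85 -2.92  3.8 ] M [-0.79  -0.203  0.007] grip 12.2 q [ 0.62   0.43  -0.867  1.809  0.37   1.074  1.359]
```

>>> play_rows:
  rows:
    - [[0.2,-0.7,0],[0,0,0],4]
    - [[0,0,0],[0,0,0],4]

```text
clock: 11.7
position: [0.5438, 0.0118, 0.0819]
ee_rot: [0.644, 0.765, 0.0, -0.0]
ft_force: [1.5, -1.7, 3.5]
grip_width: 0.143
```

```bash
python3 -c "
from h import *;st()"
```

```text
t 11.7 pos [543.8  11.8  81.9] yaw 99.77 zdir [ 0.  0. -1.] F [ 1.51 -1.7   3.54] M [-0.521 -0.386  0.049] grip 12.2 q [ 0.621  0.43  -0.867  1.809  0.37   1.074  1.36 ]
```

>>> play_rows:
  rows:
    - [[0.5,-0.7,0],[0,0,0],4]
    - [[0,0,-1],[0,0,0],4]
    - [[0,0,0],[0,0,0],4]

```text
clock: 12.08
position: [0.5441, 0.0112, 0.0805]
ee_rot: [0.644, 0.765, 0.0, -0.0]
ft_force: [1.6, -0.8, -1.1]
grip_width: 0.145
```

```bash
python3 -c "
from h import *;st()"
```

```text
t 12.07 pos [544.1  11.2  80.5] yaw 99.77 zdir [-0.  0. -1.] F [ 1.55 -0.84 -1.05] M [-0.095 -0.511 -0.032] grip 12.3 q [ 0.621  0.433 -0.866  1.809  0.371  1.072  1.36 ]
```

>>> play_rows:
  rows:
    - [[0.5,-0.2,-1.5],[0,0,0],4]
    - [[0,0,-1.5],[0,0,0],4]
    - [[0,0,0],[0,0,0],4]

```text
clock: 12.45
position: [0.5443, 0.0109, 0.0774]
ee_rot: [0.644, 0.765, -0.0, -0.0]
ft_force: [0.7, 0.3, -2.8]
grip_width: 0.15
```

```bash
python3 -c "
from h import *;st()"
```

```text
t 12.45 pos [544.3  10.9  77.4] yaw 99.78 zdir [-0.001  0.    -1.   ] F [ 0.74  0.28 -2.83] M [ 0.022 -0.246  0.041] grip 12.8 q [ 0.618  0.437 -0.863  1.81   0.376  1.068  1.358]
```

Sliding freely now. Lowering to the shoulder.

>>> play_rows:
  rows:
    - [[0.2,0,-1.5],[0,0,0],4]
    - [[0,0,-1.5],[0,0,0],4]
    - [[0,0,0],[0,0,0],4]

```text
clock: 12.82
position: [0.5447, 0.0107, 0.0746]
ee_rot: [0.644, 0.765, -0.0, -0.0]
ft_force: [-0.1, -0.4, -0.7]
grip_width: 0.145
```

>>> play_rows:
  rows:
    - [[0,0,-1],[0,0,0],4]
    - [[0,0,0],[0,0,0],4]

```text
clock: 13.08
position: [0.5448, 0.0108, 0.0738]
ee_rot: [0.644, 0.765, -0.0, -0.0]
ft_force: [0.3, 0.1, -1.8]
grip_width: 0.147
```

```bash
python3 - <<'E'
from h import *
st()
s=camera('scene')
cv2.imwrite('pics/s9.png',cv2.resize(s[230:300,290:370],None,fx=10,fy=8.5,interpolation=cv2.INTER_NEAREST))
E
```

```text
t 13.07 pos [544.8  10.8  73.8] yaw 99.76 zdir [-0.  0. -1.] F [ 0.33  0.12 -1.76] M [ 0.029 -0.001  0.027] grip 12.5 q [ 0.615  0.443 -0.86   1.813  0.381  1.061  1.354]
```

View pics/s9.png

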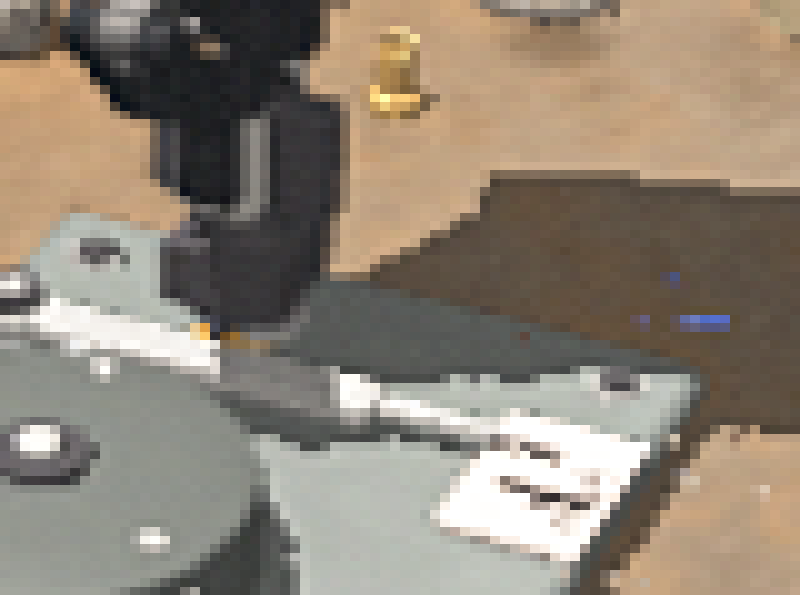

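>>> play_rows:
  rows:
    - [[0,0,-0.3],[0,0,-5],4]
    - [[0,0,0],[0,0,-5],4]
    - [[0,0,0],[0,0,-5],4]
    - [[0,0,0],[0,0,-5],4]
    - [[0,0,0],[0,0,-5],4]
    - [[0,0,0],[0,0,0],4]

```text
clock: 13.88
position: [0.5451, 0.0101, 0.0736]
ee_rot: [0.795, 0.607, -0.0, 0.0]
ft_force: [1.0, -2.6, -2.4]
grip_width: 0.146
```

```bash
cat >> h.py <<'E'
def look(k):
    st();s=camera('scene');np.save(f"pics/{k}.npy",s)
    cv2.imwrite(f'pics/{k}.png',cv2.resize(s[268:300,325:365],None,fx=18,fy=18,interpolation=cv2.INTER_NEAREST))
E
python3 -c "
from h import *;look('p1')"
```

```text
t 13.88 pos [545.1  10.1  73.6] yaw 74.77 zdir [ 0.    -0.001 -1.   ] F [ 0.99 -2.61 -2.44] M [-0.758 -0.275  0.022] grip 12.5 q [ 0.552  0.415 -0.777  1.815  0.334  1.046  0.952]
```

View pics/p1.png

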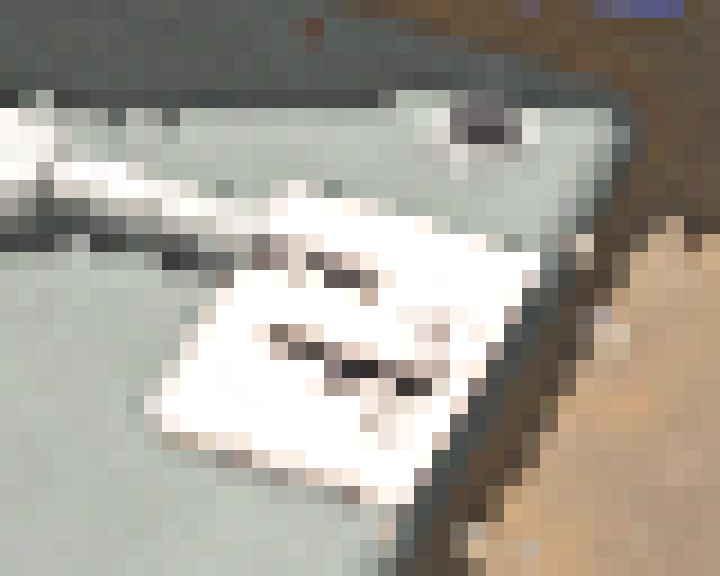

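>>> play_rows:
  rows:
    - [[-0.2,-0.9,0],[0,0,0],4]
    - [[0,0,0],[0,0,0],4]

```text
clock: 14.18
position: [0.5449, 0.0099, 0.0736]
ee_rot: [0.794, 0.607, 0.0, 0.0]
ft_force: [1.9, -2.6, -3.4]
grip_width: 0.143
```

```bash
python3 - <<'E'
from h import *
st()
np.set_printoptions(precision=4,suppress=True)
f=lambda X,Y:(X/18-.5+325,Y/18-.5+268)
a=np.radians(9.6);ey=np.array([-np.sin(a),np.cos(a),0]);ex=np.array([np.cos(a),np.sin(a),0])
M=plane("scene",f(352,362),.025)
for d in (0,5,-12): 
    for x in(-10,0,10):
        p=proj("scene",M+ey*d/1000+ex*x/1000);print(d,x,((p-[325,268]+.5)*18).round())
P=plane("scene",f(375,275),.029);print("ptr tip - mark in saw y,x",(P-M)@ey,(P-M)@ex,M,P)
E
```

```text
t 14.18 pos [544.9   9.9  73.6] yaw 74.81 zdir [ 0.001  0.    -1.   ] F [ 1.92 -2.59 -3.39] M [-0.517 -0.562  0.047] grip 12.2 q [ 0.554  0.415 -0.778  1.816  0.333  1.046  0.954]
0 -10 [426. 386.]
0 0 [352. 362.]
0 10 [278. 338.]
5 -10 [411. 411.]
5 0 [337. 387.]
5 10 [263. 363.]
-12 -10 [461. 326.]
-12 0 [388. 303.]
-12 10 [315. 280.]
ptr tip - mark in saw y,x -0.012006030079818583 0.001966439545515525 [0.4473 0.0257 0.025 ] [0.4512 0.0142 0.029 ]
```

>>> play_rows:
  rows:
    - [[0.6,-0.8,0],[0,0,0],4]
    - [[0,0,0],[0,0,0],4]

```text
clock: 14.42
position: [0.5452, 0.0096, 0.0736]
ee_rot: [0.794, 0.607, 0.0, -0.0]
ft_force: [0.7, -0.3, 0.0]
grip_width: 0.145
```

```bash
python3 -c "
from h import *;st()"
```

```text
t 14.43 pos [545.2   9.6  73.6] yaw 74.8 zdir [-0.     0.001 -1.   ] F [ 0.72 -0.28  0.04] M [ 0.03  -0.097  0.037] grip 12.4 q [ 0.554  0.416 -0.778  1.815  0.333  1.047  0.955]
```

>>> play_rows:
  rows:
    - [[-0.1,-0.2,0],[0,0,-5],4]
    - [[-0.1,-0.2,0],[0,0,-5],4]
    - [[-0.2,-0.2,0],[0,0,-5],4]
    - [[-0.2,-0.2,0],[0,0,-5],4]
    - [[-0.2,-0.2,0],[0,0,-5],4]
    - [[0,0,0],[0,0,0],4]

```text
clock: 15.18
position: [0.5446, 0.0086, 0.0736]
ee_rot: [0.907, 0.421, 0.0, -0.0]
ft_force: [1.5, 1.8, -2.8]
grip_width: 0.145
```

```bash
python3 -c "
from h import *;look('p2')"
```

```text
t 15.18 pos [544.6   8.6  73.6] yaw 49.83 zdir [ 0.  0. -1.] F [ 1.51  1.84 -2.84] M [ 0.276 -0.391  0.051] grip 12.4 q [ 0.494  0.392 -0.699  1.82   0.289  1.034  0.552]
```

View pics/p2.png

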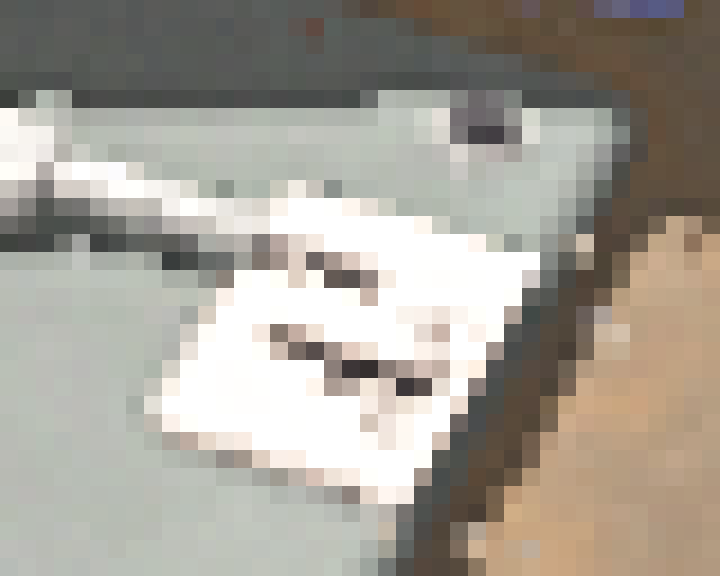

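The pointer hasn't moved yet (tip at about (345,283) in the image), so the spindle is still idling. Continuing.

>>> play_rows:
  rows:
    - [[0.1,0.1,0],[0,0,-5],4]
    - [[-0.1,-0.1,0],[0,0,-5],4]
    - [[-0.1,-0.1,0],[0,0,-5],4]
    - [[-0.2,-0.1,0],[0,0,-5],4]
    - [[-0.2,-0.1,0],[0,0,-5],4]
    - [[0,0,0],[0,0,0],4]

```text
clock: 15.98
position: [0.5439, 0.0079, 0.0736]
ee_rot: [0.976, 0.216, -0.0, -0.0]
ft_force: [-0.5, 0.2, -0.1]
grip_width: 0.146
```

```bash
python3 -c "
from h import *;look('p3')
a=np.load('pics/p1.npy').astype(int);b=np.load('pics/p3.npy').astype(int)
d=abs(a-b).max(2)[268:300,325:365];print(d[10:24].max(), np.argwhere(d>40)[:10])"
```

```text
t 15.97 pos [543.9   7.9  73.6] yaw 24.9 zdir [-0. -0. -1.] F [-0.52  0.22 -0.07] M [ 0.079 -0.104  0.077] grip 12.5 q [ 0.434  0.372 -0.624  1.824  0.251  1.025  0.146]
7 [[ 5  0]
 [ 5  1]
 [ 5  3]
 [ 5 21]
 [ 5 28]
 [ 6  6]
 [ 6  9]]
```

>>> play_rows:
  rows:
    - [[-0.2,-0.1,0],[0,0,-5],4]
    - [[-0.2,-0.1,0],[0,0,-5],4]
    - [[-0.2,0,0],[0,0,-5],4]
    - [[-0.2,-0.1,0],[0,0,-5],4]
    - [[0,0,0],[0,0,0],4]

```text
clock: 16.65
position: [0.5432, 0.0076, 0.0735]
ee_rot: [0.999, 0.043, 0.0, -0.0]
ft_force: [0.3, 0.5, -1.3]
grip_width: 0.142
```

```bash
python3 -c "
from h import *;look('p4')
a=np.load('pics/p1.npy').astype(int);b=np.load('pics/p4.npy').astype(int)
d=abs(a-b).max(2)[268:300,325:365];print(d[10:24].max())"
```

```text
t 16.65 pos [543.2   7.6  73.5] yaw 4.94 zdir [ 0.  0. -1.] F [ 0.35  0.48 -1.34] M [ 0.13  -0.174  0.07 ] grip 12.1 q [ 0.387  0.358 -0.566  1.829  0.223  1.018 -0.182]
161
```

View pics/p4.png

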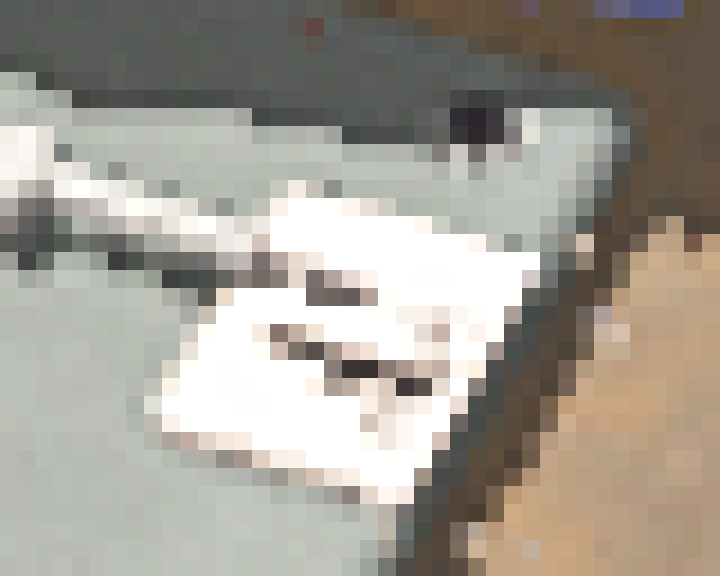

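```bash
cat >> h.py <<'E'
def dark(k):
    g=np.load(f"pics/{k}.npy")[:,:,:].max(2).astype(int)
    print(k);print(g[278:294,336:352])
    return g
E
python3 - <<'E'
from h import *
dark('p1');dark('p4')
a=np.radians(9.6);ey=np.array([-np.sin(a),np.cos(a),0]);ex=np.array([np.cos(a),np.sin(a),0])
M=plane("scene",(352/18-.5+325,362/18-.5+268),.025)
for d in(-12,-10,-8,-6,-4,-2,0,2,4): print(d,[proj("scene",M+[0,0,.004]+ey*d/1000+ex*x/1000).round(2).tolist() for x in (2,6,10)])
E
```

```text
p1
[[184 152 186 182 199 241 196 146 182 184 187 185 187 188 189 187]
 [249 234 224 218 251 255 255 255 254 230 204 179 182 186 190 190]
 [202 232 239 237 255 255 255 255 255 255 255 255 254 206 181 189]
 [171 176 184 132 182 225 246 255 255 255 255 255 255 255 255 254]
 [104 111 155 129 160 226 116 167 222 250 255 255 255 255 255 255]
 [145 140 255 255 255 225 255 100  93 151 248 255 255 255 255 255]
 [197 251 255 255 255 255 255 255 255 201 255 255 255 255 255 255]
 [217 255 255 255 255 255 255 255 255 255 255 250 250 240 253 255]
 [255 255 255 247 133 195 239 255 255 255 255 255 232 201 255 253]
 [255 255 255 255 208 124  90 165 229 244 255 255 252 243 255 255]
 [255 255 255 255 255 255 255 139  56  51 136 169 208 194 255 255]
 [255 255 255 255 255 255 255 174 187 243 218  61  93 231 255 138]
 [255 255 255 255 255 255 255 255 255 247 226 238 252 255 237  76]
 [255 255 255 255 255 255 255 255 255 214 242 255 255 255 107  73]
 [230 242 249 255 255 255 255 255 255 255 242 254 255 214  78  81]
 [173 149 163 224 250 252 255 255 255 255 255 255 255  88  77  91]]
p4
[[186 189 185 183 199
[... 867 characters left out ...]
 255 255 255 255 255 215 242 255 255 255 107  73]
 [227 243 249 255 255 255 255 255 255 255 243 254 255 213  77  80]
 [174 147 165 224 250 252 255 255 255 255 255 255 255  88  79  89]]
-12 [[345.32, 282.78], [343.69, 282.26], [342.06, 281.75]]
-10 [[344.99, 283.32], [343.36, 282.8], [341.73, 282.29]]
-8 [[344.66, 283.86], [343.02, 283.34], [341.39, 282.83]]
-6 [[344.32, 284.41], [342.69, 283.89], [341.05, 283.37]]
-4 [[343.99, 284.95], [342.35, 284.43], [340.72, 283.91]]
-2 [[343.65, 285.5], [342.01, 284.98], [340.38, 284.46]]
0 [[343.32, 286.05], [341.68, 285.53], [340.04, 285.01]]
2 [[342.98, 286.6], [341.34, 286.08], [339.7, 285.56]]
4 [[342.64, 287.15], [341.0, 286.63], [339.36, 286.11]]
```

>>> play_rows:
  rows:
    - [[-0.2,0.1,0],[0,0,-5],4]
    - [[-0.3,0,0],[0,0,-5],4]
    - [[-0.2,0,0],[0,0,-5],4]
    - [[-0.3,0.1,0],[0,0,-5],4]
    - [[0,0,0],[0,0,0],4]

```text
clock: 17.32
position: [0.5423, 0.0077, 0.0735]
ee_rot: [0.991, -0.131, 0.0, 0.0]
ft_force: [0.8, 0.2, -2.1]
grip_width: 0.146
```

```bash
python3 -c "
from h import *;look('p5')
dark('p5')"
```

```text
t 17.32 pos [542.3   7.7  73.5] yaw -15.06 zdir [ 0. -0. -1.] F [ 0.79  0.16 -2.11] M [-0.022 -0.317  0.151] grip 12.4 q [ 0.34   0.346 -0.509  1.833  0.196  1.012 -0.511]
p5
[[182 161  72  70  75  99  77  60  77  80  79  75 109 178 182 194]
 [197 194 170 188 255 255 255 120 148 204 109  97 179 197 195 192]
 [183 151 182 236 255 255 255 255 255 255 255 255 255 207 181 187]
 [247 239 251 255 255 255 255 255 255 255 255 255 255 255 255 255]
 [194 230 215 255 255 255 255 255 255 255 255 255 255 255 255 255]
 [172 157  94 185 226 254 255 255 255 255 255 255 255 255 255 255]
 [117 145 123 117 103 133 179 219 247 255 255 255 255 255 255 255]
 [204 255 255 255 239 141 128  97 176 255 255 250 249 240 252 255]
 [255 255 255 255 113  73 171 255 255 243 255 255 231 201 255 253]
 [255 255 255 255 214 133 100 173 209 185 255 255 253 242 255 255]
 [255 255 255 255 255 255 255 139  61  56 139 171 209 195 255 255]
 [255 255 255 255 255 255 255 173 188 245 220  62  93 232 255 137]
 [255 255 255 255 255 255 255 255 255 248 224 239 252 255 238  77]
 [255 255 255 255 255 255 255 255 255 214 243 255 255 255 107  73]
 [230 242 249 255 255 255 255 255 255 255 242 254 255 212  79  78]
 [172 148 163 224 249 252 255 255 255 255 255 255 255  86  80  88]]
```

View pics/p5.png

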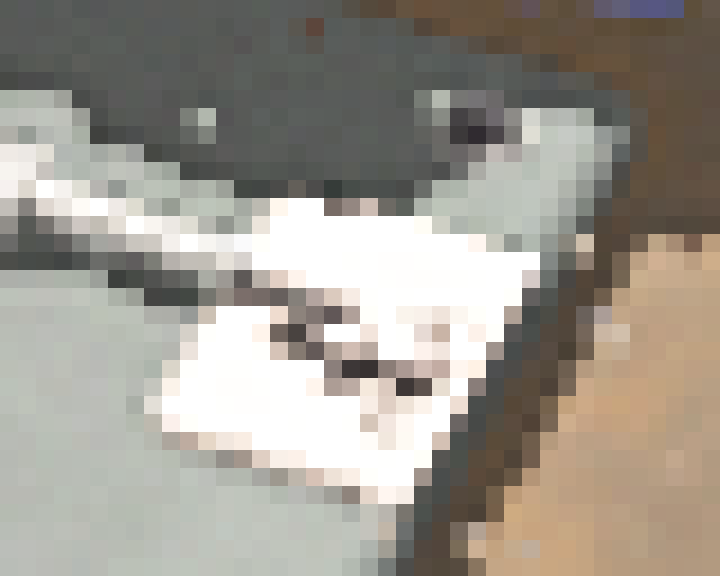

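>>> play_rows:
  rows:
    - [[-0.1,0.1,0],[0,0,-4.5],4]
    - [[-0.1,0.1,0],[0,0,-4.5],4]
    - [[-0.2,0.1,0],[0,0,-4.5],4]
    - [[-0.2,0.1,0],[0,0,-4.5],4]
    - [[0,0,0],[0,0,0],4]

```text
clock: 18.0
position: [0.5416, 0.008, 0.0735]
ee_rot: [0.959, -0.284, 0.0, 0.0]
ft_force: [2.0, -0.3, -0.8]
grip_width: 0.143
```

```bash
python3 -c "
from h import *;look('p6')
dark('p6')
s=camera('top');cv2.imwrite('pics/t9.png',cv2.resize(s[240:290,300:350],None,fx=12,fy=12,interpolation=cv2.INTER_NEAREST))"
```

```text
t 18.0 pos [541.6   8.   73.5] yaw -33.05 zdir [ 0. -0. -1.] F [ 1.96 -0.31 -0.81] M [-0.176 -0.279  0.124] grip 12.2 q [ 0.298  0.336 -0.46   1.837  0.174  1.008 -0.81 ]
p6
[[ 91  90  91  88  93 113  83  53  83 138 196 188 189 190 190 187]
 [ 88  89  90  89 120 153 137 123 141 193 151 184 183 185 188 193]
 [ 82  81  76  89 146 219 255 255 255 255 255 255 254 206 181 186]
 [ 93  49 139 255 255 255 255 255 255 255 255 255 255 255 255 255]
 [254 228 218 255 255 255 255 255 255 255 255 255 255 255 255 255]
 [201 201 230 255 255 255 255 255 255 255 255 255 255 255 255 255]
 [167 129 116 188 236 251 255 255 255 255 255 255 255 255 255 255]
 [105 143 127 116 100 142 202 255 255 255 255 250 249 239 252 255]
 [255 255 255 230  15  37  51 167 255 255 255 255 232 202 255 253]
 [255 255 255 255 225 140  61  52 140 249 255 255 253 242 255 255]
 [255 255 255 255 255 255 255 147  50  56 138 170 208 195 255 255]
 [255 255 255 255 255 255 255 178 187 246 219  63  92 231 255 138]
 [255 255 255 255 255 255 255 255 255 248 224 239 251 255 234  75]
 [255 255 255 255 255 255 255 255 255 214 242 255 255 255 109  74]
 [230 243 249 255 255 255 255 255 255 255 243 254 255 214  77  76]
 [173 151 163 224 251 251 255 255 255 255 255 255 255  89  77  91]]
```

View pics/p6.png

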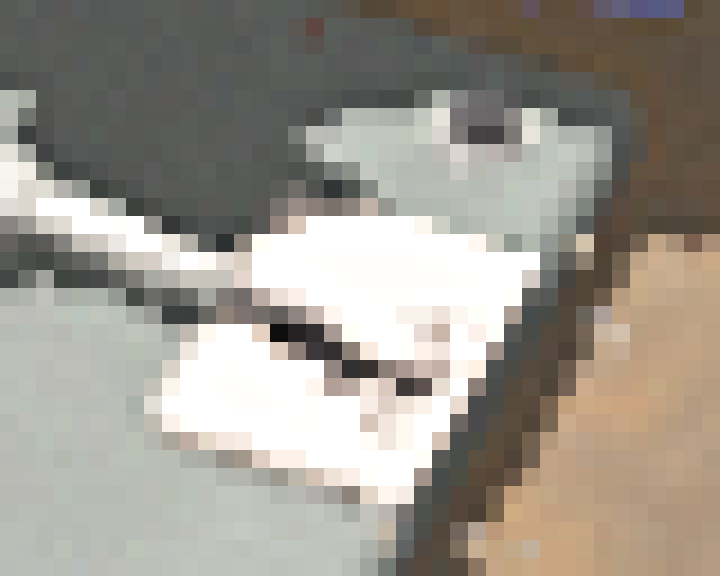

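View pics/t9.png

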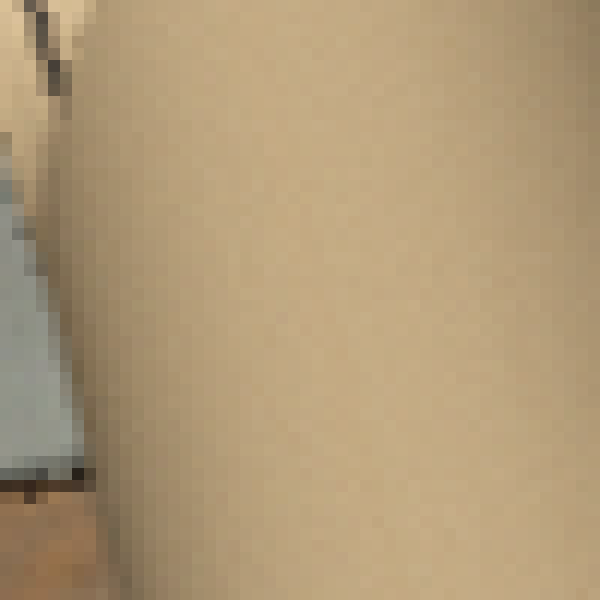

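>>> play_rows:
  rows:
    - [[0.1,0,0],[0,0,-3.5],4]
    - [[0,0,0],[0,0,-3.5],4]
    - [[0,0,0],[0,0,0],4]

```text
clock: 18.48
position: [0.5416, 0.0081, 0.0735]
ee_rot: [0.939, -0.343, -0.0, 0.0]
ft_force: [0.4, -0.4, -2.2]
grip_width: 0.144
```

```bash
python3 -c "
from h import *;look('p7')
dark('p7')"
```

```text
t 18.48 pos [541.6   8.1  73.5] yaw -40.1 zdir [-0. -0. -1.] F [ 0.4  -0.41 -2.2 ] M [-0.107 -0.142  0.077] grip 12.3 q [ 0.282  0.334 -0.441  1.838  0.166  1.006 -0.927]
p7
[[ 90  92  88  82  95 137 124 153 187 186 187 186 186 189 188 187]
 [ 92  86  87  88 113 140 206 255 255 231 204 180 182 186 187 190]
 [ 84  83  76  90 145 214 255 255 255 255 255 255 254 204 183 187]
 [ 66  66 135 255 255 255 255 255 255 255 255 255 255 255 255 255]
 [255 182 209 255 255 255 255 255 255 255 255 255 255 255 255 255]
 [253 214 255 255 255 255 255 255 255 255 255 255 255 255 255 255]
 [170 114 179 255 255 255 255 255 255 255 255 255 255 255 255 255]
 [ 91 123  87 137 160 190 255 255 255 255 255 250 249 239 252 255]
 [255 255 255 224   0  37 111 209 255 255 255 255 231 202 255 253]
 [255 255 255 255 223 134  10  49 168 247 255 255 252 243 255 255]
 [255 255 255 255 255 255 255 150  68  53 137 170 208 194 255 254]
 [255 255 255 255 255 255 255 176 188 243 217  61  91 233 255 137]
 [255 255 255 255 255 255 255 255 255 249 224 238 252 255 235  77]
 [255 255 255 255 255 255 255 255 255 214 242 255 255 255 107  76]
 [229 242 249 255 255 255 255 255 255 255 243 254 255 214  81  78]
 [176 149 162 224 250 253 255 255 255 255 255 255 255  88  76  87]]
```

View pics/p7.png

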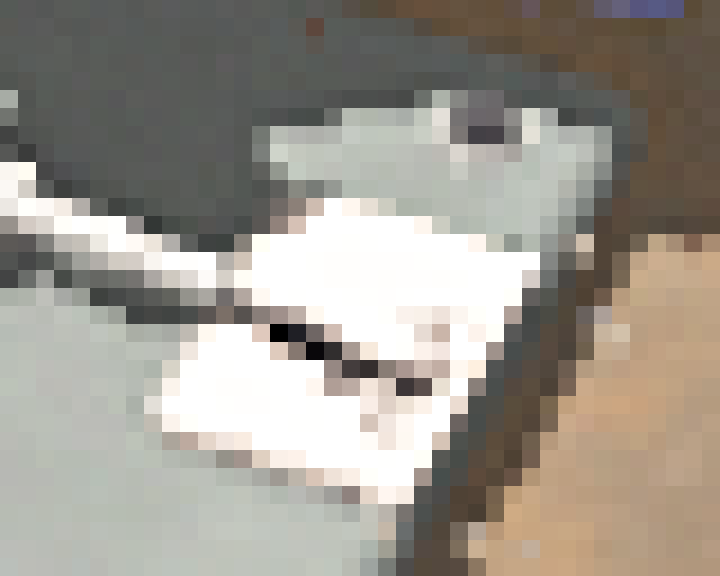

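>>> play_rows:
  rows:
    - [[0,0,0],[0,0,3],4]
    - [[0,0,0],[0,0,0],4]
    - [[0,0,2],[0,0,0],4]
    - [[0,0,2],[0,0,0],4]
    - [[0,0,3],[0,0,0],4]
    - [[0,0,3],[0,0,0],4]
    - [[0,0,0],[0,0,0],4]

```text
clock: 19.4
position: [0.5418, 0.0082, 0.084]
ee_rot: [0.948, -0.319, 0.0, -0.0]
ft_force: [0.7, 0.0, -2.4]
grip_width: 0.146
```

```bash
python3 -c "
from h import *;st()"
```

```text
t 19.4 pos [541.8   8.2  84. ] yaw -37.23 zdir [ 0.001  0.    -1.   ] F [ 0.68  0.03 -2.4 ] M [-0.003 -0.041 -0.014] grip 12.5 q [ 0.291  0.321 -0.451  1.829  0.162  1.027 -0.874]
```

>>> play_rows:
  rows:
    - [[0,0,6],[0,0,0],4]
    - [[0,0,20],[0,0,0],4]
    - [[0,0,30],[0,0,0],4]
    - [[-11,-21,0],[0,0,-4],4]
    - [[-11,-21,0],[0,0,-4],4]
    - [[-11,-21,0],[0,0,-4],4]
    - [[-11,-21,0],[0,0,-5],4]
    - [[-11,-21,0],[0,0,-5],4]
    - [[-10,-21,0],[0,0,-5],4]
    - [[-10,-22,0],[0,0,0],4]
    - [[0,0,0],[0,0,0],4]
    - [[0,0,0],[0,0,0],4]

```text
clock: 20.9
position: [0.4668, -0.1397, 0.1396]
ee_rot: [0.847, -0.532, 0.0, -0.0]
ft_force: [0.3, -0.6, -1.3]
grip_width: 0.149
```

```bash
python3 -c "
from h import *;look('p8')
dark('p8')
s=camera('top');cv2.imwrite('pics/t10.png',cv2.resize(s[240:290,300:350],None,fx=12,fy=12,interpolation=cv2.INTER_NEAREST));cv2.imwrite('pics/t10full.png',s)
s=camera('scene');cv2.imwrite('pics/s10.png',cv2.resize(s[160:310,270:450],None,fx=4,fy=4,interpolation=cv2.INTER_CUBIC))"
```

```text
t 20.9 pos [ 466.8 -139.7  139.6] yaw -64.3 zdir [ 0.  0. -1.] F [ 0.33 -0.56 -1.25] M [-0.011  0.008  0.039] grip 12.7 q [ 0.492  0.124 -0.313  1.918  0.043  1.106 -0.96 ]
p8
[[188 191 188 183 200 240 196 148 183 184 186 186 186 188 187 186]
 [187 187 184 195 251 255 255 255 254 230 206 179 182 186 190 190]
 [186 185 181 231 255 255 255 255 255 255 255 255 254 207 181 188]
 [180 178 206 255 255 255 255 255 255 255 255 255 255 255 255 255]
 [255 226 237 255 255 255 255 255 255 255 255 255 255 255 255 255]
 [247 220 255 255 255 255 255 255 255 255 255 255 255 255 255 255]
 [171 113 176 252 255 255 255 255 255 255 255 255 255 255 255 255]
 [ 88 121  89 124 123 191 255 255 255 255 255 250 249 241 252 255]
 [255 255 255 224   0  35 113 210 255 255 255 255 231 201 255 254]
 [255 255 255 255 224 134  11  47 168 248 255 255 252 242 255 255]
 [255 255 255 255 255 255 255 148  66  55 136 170 209 195 255 253]
 [255 255 255 255 255 255 255 177 187 244 221  60  91 232 255 136]
 [255 255 255 255 255 255 255 255 255 248 224 238 252 255 235  78]
 [255 255 255 255 255 255 255 255 255 215 242 255 255 255 108  74]
 [230 242 249 255 255 255 255 255 255 255 242 254 255 213  78  78]
 [173 150 163 224 250 253 255 255 255 255 255 255 255  89  78  89]]
```

View pics/p8.png

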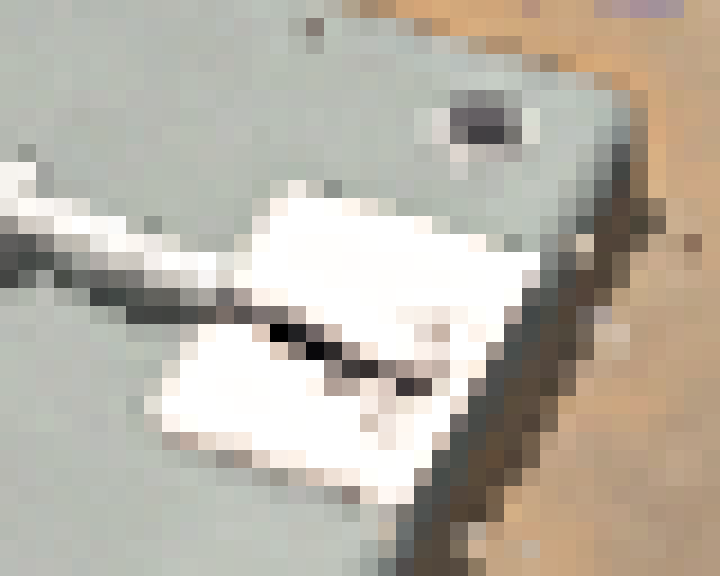

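View pics/t10.png

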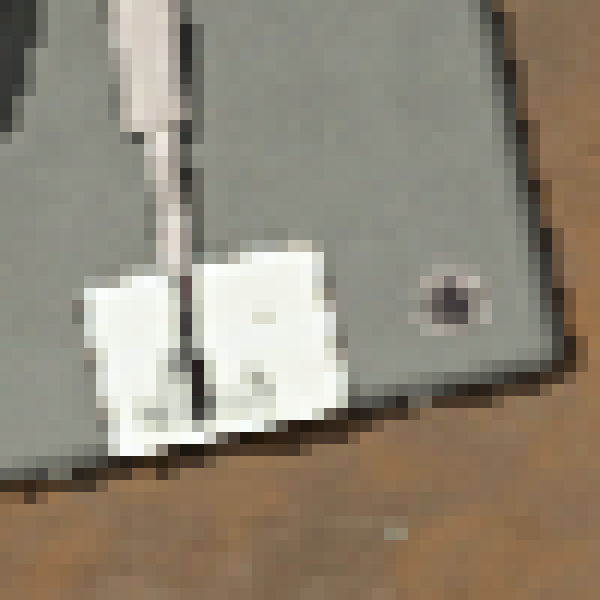

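View pics/s10.png

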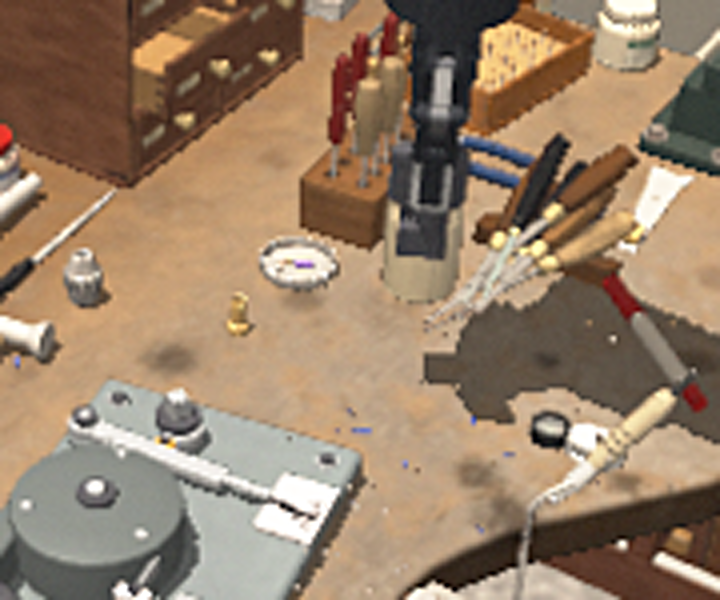

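```bash
python3 - <<'E'
from h import *
for n in("top0","t10full"):
    g=cv2.imread(f"pics/{n}.png").max(2).astype(int);print(n)
    for r in range(262,277):
        print(r,g[r,308:328], end=' ')
        w=np.clip(200-g[r,311:320],0,None); print(round(float((w*np.arange(311,320)).sum()/max(w.sum(),1)),2))
E
```

```text
top0
262 [141 139 155 173 179 166 176 227 249 254 233 117 206 253 248 246 246 249
 222 136] 315.37
263 [167 173 223 249 252 252 251 250 248 248 241 162 191 249 247 245 245 249
 215 122] 319.0
264 [255 251 249 247 246 248 246 244 247 248 251 211  95 214 248 244 244 247
 219 137] 0.0
265 [250 247 246 245 245 248 221 166 235 247 249 219 101 194 247 246 245 246
 234 178] 315.0
266 [249 246 245 245 246 249 208  36 200 250 249 232 120 132 232 247 246 246
 251 227] 315.0
267 [249 246 245 246 246 251 216  52 203 252 249 230 121 212 252 246 245 246
 249 222] 315.0
268 [242 247 245 245 247 249 225  96 197 251 249 240 169 196 245 246 246 246
 248 213] 315.03
269 [228 248 246 246 247 236 182  99 136 239 249 249 232 171 225 246 245 245
 247 230] 315.25
270 [215 249 245 245 247 225 156 114  42 211 251 248 235 232 248 246 244 243
 245 240] 315.4
271 [225 248 246 246 248 223 196 173  40 206 251 245 222 179 229 246 246 245
 246 250] 315.82
272 [219 249 247 245 246 224 227 209  43 155 239 234 235 206 202 247 246 246
 247 251] 316.22
273 [192 240 248 231 231 217 224 210  46 116 229 221 220 226 223 248 
[... 1019 characters left out ...]
244 243 243 244 244 243 243
 245 225] 315.21
270 [214 247 244 244 246 220 152 111  38 208 249 246 228 227 244 244 242 242
 242 238] 315.38
271 [221 248 245 244 247 219 193 169  42 202 250 245 218 174 227 244 243 243
 244 249] 315.77
272 [218 246 245 243 245 219 221 207  41 152 236 232 232 204 199 246 245 244
 246 249] 316.23
273 [187 238 247 230 229 214 223 205  45 113 224 218 215 222 220 247 246 248
 247 249] 316.36
274 [147 220 249 220 181 178 220 208  68 140 234 230 229 239 234 248 248 251
 210 109] 315.65
275 [126 212 249 237 222 200 231 236 179 226 250 250 251 238 169  91  43  32
  42  49] 316.0
276 [143 224 251 251 250 249 250 252 254 205 110  67  29  39  47  50  48  62
  72  74] 318.6
```

Both views put the pointer on the broad mark: it moved 5.1 px in the top view, about 11.8 of 12 mm, and it held after the key came off. Now to set the key down.

>>> play_rows:
  rows:
    - [[0,0,-30],[0,0,0],4]
    - [[0,0,-30],[0,0,0],4]
    - [[0,0,-25],[0,0,0],4]
    - [[0,0,-12],[0,0,0],4]
    - [[0,0,-6],[0,0,0],4]
    - [[0,0,-2],[0,0,0],4]
    - [[0,0,0],[0,0,0],4]

```text
clock: 21.92
position: [0.4672, -0.14, 0.0351]
ee_rot: [0.847, -0.532, 0.001, -0.0]
ft_force: [0.5, -0.6, -2.2]
grip_width: 0.145
```

>>> play_rows:
  rows:
    - [[0,0,-0.7],[0,0,0],4]
    - [[0,0,0],[0,0,0],4]

```text
clock: 22.18
position: [0.4668, -0.14, 0.0341]
ee_rot: [0.847, -0.532, 0.0, -0.0]
ft_force: [0.1, -0.3, -2.1]
grip_width: 0.14
```

```bash
python3 -c "
from h import *;st()
s=camera('scene');cv2.imwrite('pics/s11.png',cv2.resize(s[160:310,270:450],None,fx=4,fy=4,interpolation=cv2.INTER_CUBIC))"
```

```text
t 22.18 pos [ 466.8 -140.    34.1] yaw -64.24 zdir [ 0. -0. -1.] F [ 0.14 -0.29 -2.13] M [-0.004 -0.    -0.019] grip 12.0 q [ 0.474  0.267 -0.304  2.008  0.103  0.881 -1.007]
```

View pics/s11.png

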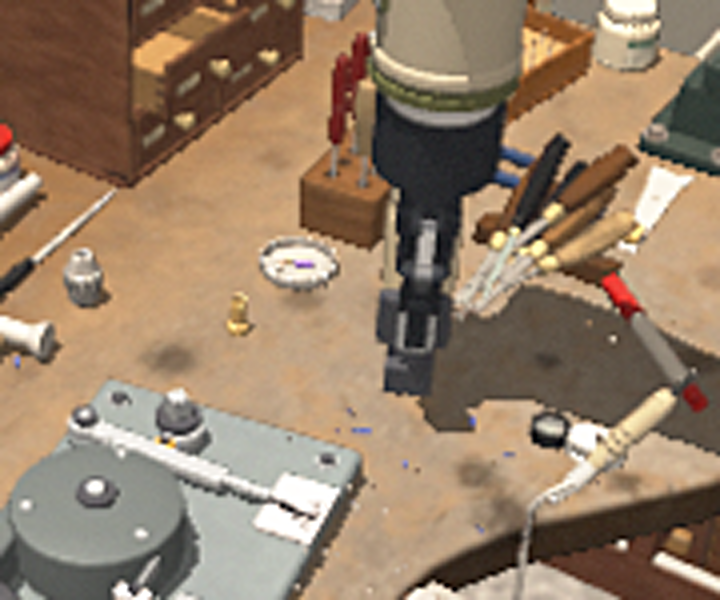

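>>> play_rows:
  rows:
    - [[0,0,-0.6],[0,0,0],4]
    - [[0,0,0],[0,0,0],4]
    - [[0,0,0],[0,0,0],4]

```text
clock: 22.6
position: [0.4667, -0.1399, 0.0332]
ee_rot: [0.847, -0.532, -0.0, 0.0]
ft_force: [0.3, -0.9, -1.7]
grip_width: 0.145
```

>>> play_rows:
  rows:
    - [[0,0,-0.4],[0,0,0],4]
    - [[0,0,0],[0,0,0],4]

```text
clock: 22.85
position: [0.4668, -0.1399, 0.0331]
ee_rot: [0.847, -0.532, 0.0, 0.0]
ft_force: [-2.4, 0.1, 4.1]
grip_width: 0.145
```

Contact with the worktop (about 5 N). Releasing, opening both fingers gently, then going up.

>>> play_rows:
  rows:
    - [[0,0,0.2],[0,0,0],14]
    - [[0,0,0],[0,0,0],20]
    - [[0,0,0],[0,0,0],30]
    - [[0,0,0],[0,0,0],40]
    - [[0,0,0],[0,0,0],44]
    - [[0,0,0],[0,0,0],44]
    - [[0,0,10],[0,0,0],44]
    - [[0,0,25],[0,0,0],44]
    - [[0,0,35],[0,0,0],44]
    - [[0,0,40],[0,0,0],44]
    - [[0,0,40],[0,0,0],44]
    - [[0,0,30],[0,0,0],44]

```text
clock: 24.35
position: [0.467, -0.1399, 0.2157]
ee_rot: [0.847, -0.532, 0.001, -0.0]
ft_force: [0.4, 0.3, -0.7]
grip_width: 0.518
```

>>> play_rows:
  rows:
    - [[-10,-35,0],[0,0,0],44]
    - [[-15,-35,0],[0,0,0],44]
    - [[-15,-35,0],[0,0,0],44]
    - [[-15,-35,0],[0,0,0],44]
    - [[-15,-35,0],[0,0,0],44]
    - [[-15,-35,0],[0,0,0],44]
    - [[-15,-35,0],[0,0,0],44]
    - [[0,0,0],[0,0,0],44]
    - [[0,0,0],[0,0,0],44]

```text
clock: 25.48
position: [0.3672, -0.3842, 0.2134]
ee_rot: [0.847, -0.531, 0.0, -0.0]
ft_force: [-0.0, 0.4, 0.1]
grip_width: 0.516
```

```bash
python3 -c "
from h import *;st()
s=camera('scene');cv2.imwrite('pics/s12.png',cv2.resize(s[160:310,270:450],None,fx=4,fy=4,interpolation=cv2.INTER_CUBIC))
np.save('pics/p12.npy',s)
t=camera('top');cv2.imwrite('pics/t12.png',t);g=t.max(2)
for r in (263,264,265): print(g[r,310:324])
a=cv2.imread('pics/top0.png').astype(int);d=abs(a-t).max(2);cv2.imwrite('pics/d12.png',(d>40).astype(np.uint8)*255)"
```

```text
t 25.48 pos [ 367.2 -384.2  213.4] yaw -64.2 zdir [ 0.001  0.    -1.   ] F [-0.05  0.41  0.14] M [ 0.018 -0.028 -0.018] grip 44.1 q [ 0.786  0.141 -0.069  1.732  0.01   1.269 -0.406]
[223 249 253 247 177  98 221 252 247 246 246 245 246 246]
[249 248 248 252 216 101 220 250 246 246 245 245 245 244]
[246 246 246 251 226 102 210 250 245 245 246 242 242 245]
```

View pics/s12.png

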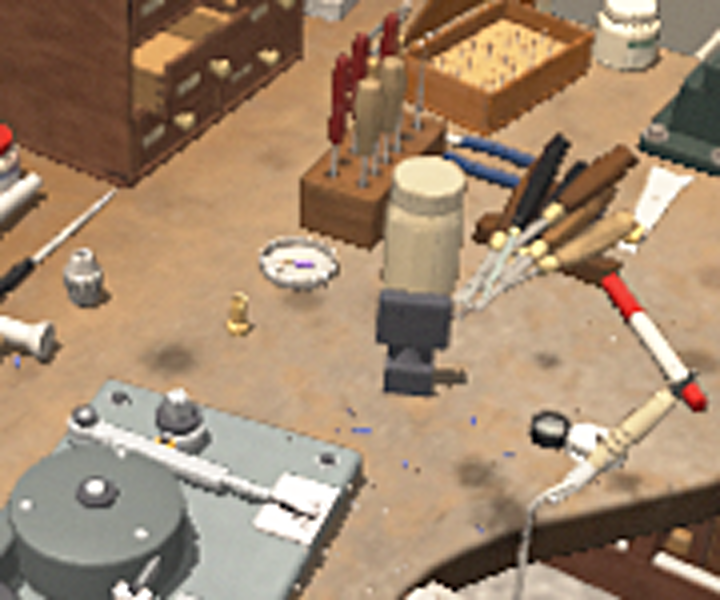

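View pics/t12.png

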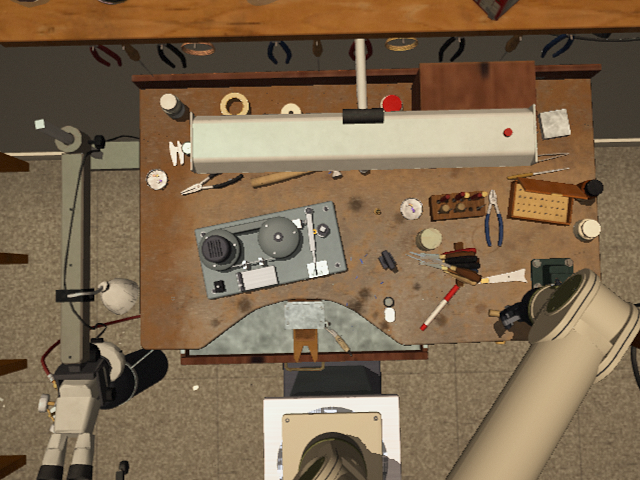

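View pics/d12.png

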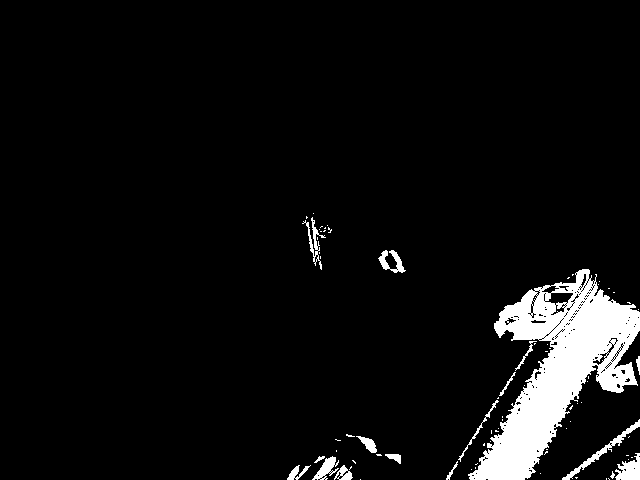

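The key stands upright at scene crop (412,342), clear of the saw. The pointer is still on the mark (column 315, top view). The difference image shows changes only at the tension arm, the spindle, the key and the robot.

```bash
python3 -c "
from workcell import manip;print(manip.hand_in())"
```

```text
the job is handed in; nothing more can be done
None
```

The blade is tensioned to the broad set mark, and the key is off and standing upright on the worktop beside the saw. I handed the job in at about 25.5 s of the 64 s allowed.

**What I did:**
- I felt for the square under about 3 to 5 N. The key dropped after roughly 10° of clockwise turn.
- It bound lightly partway down. Shifting it sideways by a millimetre or two freed it, with about 5.5 N at most, and it then slid down to the shoulder without load.
- I turned it clockwise about 140° in steps, watching the pointer, then eased back 3° within the key's play and lifted it off.

**Last checks:**
- **Pointer:** in the top view it moved about 11.8 mm of the 12 mm needed and lies in line with the mark to about 0.5 mm. It had not moved after the key came off. The scene camera is coarser and put it within about 1 mm.
- **Key:** it stands upright about 10 cm from the saw's edge, and the gripper is well away from it.
- **Bystanders:** comparing top views from before and after shows changes only at the tension arm, spindle, key and robot. The lamp hides part of the back of the bench in that view, and I did not compare the scene-camera pictures of that area pixel by pixel.

No check failed. The one disagreement was that the scene camera and the arm's own position differed by 2 to 4 mm for the held key, because the grip was slightly off-centre. I corrected for it during the fit.

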